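# Shut and lock the disc copier's hatch with its quarter-turn stud

### The arm

A 6-joint arm with a two-finger parallel gripper is mounted at the origin on the work surface. World frame = base frame: x ahead of the robot, y to its left, z up, the work surface at z = 0. Lengths are in m, angles in rad, forces in N, time in s.
With the tool pointing down it reaches from about 0.25 to 0.725 m from the base axis. Payload 4 kg.
Tool frame: the origin (TCP) lies midway between the tips of the shut fingers; the grasp point (between the pads) lies 19 mm behind it (bot.grasp_offset is the distance from the TCP to the grasp point, in m); z points along the fingers, y is the direction in which the jaws open and shut (so a half turn about z gives the same grasp; the last joint's range is limited). The gripper opens to 85 mm and grips with 20 to 120 N. Pads are 22 mm wide; open, the fingers measure 114 mm over their backs; the gripper's body (76 mm by 85 mm) begins 54 mm behind the grasp point. The pads swing forward as they close: fully open they stand 13 mm farther back than shut.
Start: joints at [-1.184, 0.241, 0.005, 1.335, 0, 1.571], TCP at [0.189, -0.463, 0.231] pointing down, gripper open.
Joint ranges: [-2.72, 2.72], [-1.05, 1.87], [-1.09, 1.28], [-1.99, 2.15], [-1.42, 1.44], [-3.14, 3.14]. Speed limits (rad/s): [2.79, 2.79, 3.14, 3.14, 3.14, 3.14].

### API

Orientations are given as a unit quaternion [x, y, z, w].
In Python, from workcell import sensors, optics, bot gives the robot as it stands.
- The arm moves only by the tool apply_moves, never from a script. Its argument "plan" is one flat list of numbers, 6 for each row, row after row: the shift along the tool's x, y, z in m, then the turn, a rotation vector about the tool's x, y, z in rad. In form: [tx, ty, tz, ax, ay, az, tx, ty, tz, ax, ay, az, ...]. A call has 1 to 12 rows; each row is the pose to reach, as a shift and turn from the pose commanded when the call began, along the tool's axes at that moment; what a row does not reach only later rows make up. A row lasts 1/12 s, in which the tool goes at most 41.7 mm and 7.16 degrees, less where a joint would pass 70% of its speed; a pose out of reach is approached as far as the arm can. A call with a gripper value outside its range is refused whole. "grip" is the finger opening in m, from 0 to 0.0854, set as the call begins (left out, the last holds). The fingers move at their own pace and stop on an object; the grip force is fixed at half the most. Time passes only in rows, so rows that repeat a pose let the fingers close. It gives the time, the measured TCP pose, the force and the opening at its end, in the units of the state.
- sensors.get_obs(): the state, without advancing time (a new reading comes with each control period).
- optics.camera(name): name is "side" or "top" or "wrist"; returns a dict with "pixels" (480x640x3 uint8, red, green, blue), "fx", "fy", "cx", "cy" (pixels), "pose" (4x4, takes a point from camera to world coordinates); the wrist camera has in their place "tool_from_camera" (4x4, takes a point from camera to tool coordinates, whose origin is the TCP and whose axes are the flange's). Camera axes: x right, y up, looking along -z (the intrinsics and any distortion apply to the point x, -y, -z); pixel columns grow to the right and rows downward; lengths in m; the calibration is good to about 2 mm. A picture is of the moment at which its call begins: read the wrist's pose just before it. There is no depth.
- bot.job_done(): hands the job in, once; it reports no verdict.
The state is a dict: "clock": time; "joint_pos": joint angles; "joint_vel": joint speeds; "tau": joint torques, N m; "eef_pos": TCP position; "tool_rot": TCP orientation; "ft_force": force on the tool from outside, world axes, zero at the start; "ft_torque": the same for the moment, N m; "grip_width": finger opening in m.
Only numpy, scipy, OpenCV 4.12 (cv2) and the standard library are available. Lean on these libraries where they do the work, as an engineer would, in place of code of your own. Each camera call takes 0.05 s, during which the arm holds its last target.

### The job

Slide the hatch on top of the disc copier fully shut. Then take the wing-headed stud out of the black holder, put it through the hatch's hole, push it in against its spring just far enough to turn it ninety degrees clockwise, and let go so that it springs up locked. Feel for the spring and press gently: never over 25 N, and not hard against the bottom. Leave the round-headed plug and everything else where they are.

Things in the scene. Friction and masses are not known exactly. Their poses are not given: they have to be found in the camera images.
- copier: Fixed grey disc copier, 200 (x) x 320 (y) x 80 mm high. Origin: centre of its underside, z up; its front faces -x. Two dark guide rails along y at x = +-70 mm rise to z = 88 mm. The aluminium hatch slides between them along y over an opening in the top sheet.
- hatch (a joint): Sliding of the hatch along the copier's y axis, m: 0 = fully shut (against its stop, towards -y), grows to 0.12 as it is opened towards +y. About 3 N of friction; it stays where it is left. Starts 0.05 to 0.11 open.
- hatch_ridge (a point): Centre of the top edge of the upright grip ridge on the hatch: ridge 70 mm long along the copier's x, 10 mm thick along y, 28 mm tall above the hatch's top face. The hatch is 130 (x) x 160 (y) x 4 mm, its top face 85 mm above the copier's underside.
- hatch_hole (a point): Centre of the 35 mm square hole in the hatch, at the top of the raised rim round it (rim 7.5 mm wide, 4 mm high, its top 89 mm above the copier's underside), 105 mm from the ridge towards the copier's -y. It moves with the hatch and lies over the seat when the hatch is shut.
- seat (a point): Nominal centre of the top face of the steel slotted plate inside the copier, 16 mm below the hatch's rim. Slot along the copier's x: 29 x 10 mm, with a 15 mm square opening at its middle; plate 50 mm square, 10 mm thick. Mounted loosely: up to 2 mm off in x and y, where 1 N sideways from the stud's cone shifts it (limits +-3 mm); up to 6 mm too high or low, stiff there.
- stud: Loose steel quarter-turn stud, 80 g, 87 mm tall, flat wing head. Origin: its tip, z up. From the tip: cone (8 to 13 mm wide) to z 8, 13 mm shank, cross-bar along x (26 mm long, 7 thick, at z 11.5), 30 mm boss z 28 to 51, 48 mm flange z 51 to 55, wing z 55 to 87 (34 mm along x, 10 thick along y: grip across y). A half turn makes no difference. Starts hung by its flange in a holder hole.
- stud_bar (a point): Middle of the stud's cross-bar. Stud resting on the plunger: bar within the slot, cannot turn, flange 17.5 mm above the hatch's rim (+-6, as the plate). Pressed 7.5 mm or more the bar is below the plate; stops let it turn 90 degrees, only clockwise from above (a few degrees of play). Let go there, it springs up into its notch, 3.5 mm below the resting height: flange 14 mm (+-6) above the rim.
- plunger_top (a point): Nominal place of the top centre of the spring plunger under the plate (24 mm square, 12 mm recess for the tip); it sits high or low with the plate. It carries the stud's tip and pushes back with 2 N at first touch, 1.5 N per mm: 13.3 N once the stud may turn (7.5 mm down), 15.5 N at the solid bottom (9 mm down). Press slowly to 15 or 16 N, hold that height, turn.
- stud_wing (a point): Middle of the stud's wing where it is best gripped, 77 mm above its tip, 10 mm below the wing's top.
- plug: A loose steel plug in the holder's other hole: same flange, but a round 30 mm head 26 mm tall and no cross-bar. Not to be used. Origin: its tip.
- holder: Fixed black holder block 170 (x) x 70 (y) x 60 mm high with two 33 mm square through-holes at x = +-50 mm. Origin: centre of its underside.
- jar: Bystander: glass jar with steel lid, 60 mm wide, 85 mm high, standing beyond the copier's -y end. Origin: underside. (Other glassware, disc cases and a screwdriver stand further off.)
Mind the look-alikes: they are no part of the job. Leave any red look-alike of the stud alone.

How it is judged:
On the way, in this order (a step that is already met when the one before it is completed fails the run):
1. the hatch is slid fully shut (within 3 mm) while the stud is still out of the copier (value of joint hatch below 0.003 m and horizontal distance between stud_bar and seat above 0.02 m), for 0.2 s.
2. the stud is pushed in through the shut hatch with its cross-bar down in the slot (value of joint hatch below 0.004 m and z of stud_bar in the frame of copier below 0.0675 m and angle between the x axis of stud and the x axis of copier, either way round below 0.35 rad and horizontal distance between stud_bar and seat below 0.006 m), for 0.05 s.
At the end, for the whole second after the job is handed in: Hatch shut within 4 mm; stud upright (0.2 rad), at rest, within 6 mm of the seat, its wing along the copier's y within 0.2 rad, locked in its notch under the slotted plate (cross-bar 56 to 70.5 mm above the copier's underside); plug still in place (value of joint hatch below 0.004 m and horizontal distance between stud_bar and seat below 0.006 m and z of stud_bar in the frame of copier between 0.056 and 0.0705 m and angle between the x axis of stud and the y axis of copier, either way round below 0.2 rad and angle between stud's own z axis and vertical below 0.2 rad and linear speed of stud below 0.02 m/s and distance of plug from where it was at the start of the episode below 0.04 m); the robot touches nothing.
It fails at once if the stud is pressed or forced against the copier, its hatch or its slotted plate with more than 25 N (contact force between stud and copier above 25 N).
It fails at once if the round-headed plug is pulled or knocked out (moved over 20 mm) (distance of plug from where it was at the start of the episode above 0.02 m).
It fails at once if the jar by the copier is shifted more than 40 mm (distance of jar from where it was at the start of the episode above 0.04 m).
It also fails if it takes over 67 s, if anything falls off the work surface, if the arm or the gripper's body presses on something with over 40 N, if the wrist force passes 120 N, or if a joint passes its speed limit or range.

## Working session

There is one attempt and no reset: what is moved stays moved. The work goes in short steps, Python scripts to look and compute and a tool call to move; the robot and the scene stay as the last step left them, time stands still between calls to the robot, and variables do not carry over. Pictures are saved under pics/ and viewed, and the job is handed in when it is done.

Besides the shell and the picture viewer there is one more tool, called as name(argument=value, ...) on one line, values as JSON. apply_moves: Moves the arm, as the interface text tells. Its arguments: {"type":"object","properties":{"plan":{"type":"array","items":{"type":"number"}},"grip":{"type":"number"}},"required":["plan"]}

```bash
ls; mkdir -p pics; cat > h.py <<'E'
import numpy as np, cv2
from scipy.spatial.transform import Rotation as R
from workcell import sensors, optics, bot
def snap(n,f):
    s=sensors.get_obs(); c=optics.camera(n)
    cv2.imwrite('pics/'+f,c['pixels'][:,:,::-1])
    if n=='wrist':
        T=np.eye(4);T[:3,:3]=R.from_quat(s['tool_rot']).as_matrix();T[:3,3]=s['eef_pos']
        c['pose']=T@c['tool_from_camera']
    K=np.array([[c['fx'],0,c['cx']],[0,c['fy'],c['cy']],[0,0,1]])
    np.savez('pics/'+f[:-4]+'.npz',pixels=c['pixels'],pose=c['pose'],K=K,extra=str({k:v for k,v in c.items() if k not in('pixels','pose')}))
    return c
def load(f): return np.load('pics/'+f+'.npz')
def ray(c,uv):
    K,P=c['K'],c['pose']; uv=np.atleast_2d(np.array(uv,float))
    d=np.c_[(uv[:,0]-K[0,2])/K[0,0],-(uv[:,1]-K[1,2])/K[1,1],-np.ones(len(uv))]
    return P[:3,3],d@P[:3,:3].T
def onz(c,uv,z):
    o,d=ray(c,uv); return o+d*((z-o[2])/d[:,2])[:,None]
def proj(c,X):
    K,P=c['K'],c['pose']; q=(np.atleast_2d(X)-P[:3,3])@P[:3,:3]
    return np.c_[K[0,2]+K[0,0]*q[:,0]/-q[:,2],K[1,2]-K[1,1]*q[:,1]/-q[:,2]]
E
python3 - <<'E'
from h import *
s=sensors.get_obs();print(s)
for n in('side','top','wrist'):
    snap(n,n+'0.png'); z=load(n+'0');print(n,z['extra'],z['pose'].round(4).tolist())
print(bot.grasp_offset, sensors.get_obs()['clock'])
E
```

```text
pics
{'clock': 0.0, 'joint_pos': array([-1.18399676e+00,  2.41416312e-01,  3.74406541e-03,  1.33523699e+00,
        1.43552894e-05,  1.57079227e+00]), 'joint_vel': array([-0.00175548,  0.0021758 ,  0.00123213, -0.00048217, -0.00071159,
       -0.00168811]), 'tau': array([ 2.40379695e-04, -3.72320044e+01,  2.52406758e+01,  1.70105539e-02,
       -6.93180723e-06, -8.87024214e-06]), 'eef_pos': array([ 0.18837664, -0.46246827,  0.23041889]), 'tool_rot': array([ 9.81355545e-01,  1.92198278e-01, -1.96000763e-04, -1.03813809e-03]), 'ft_force': array([ 0.95444081, -0.486692  ,  0.88495552]), 'ft_torque': array([ 0.00494071, -0.03520812, -0.03612602]), 'grip_width': 0.08558799615058912}
side {'fx': 512.0802442740844, 'fy': 512.0802442740844, 'cx': 327.504001402134, 'cy': 238.65198500042538} [[-0.8113, 0.4463, -0.3776, 0.1437], [-0.5844, -0.5996, 0.5469, 0.5742], [0.0177, 0.6643, 0.7472, 0.8359], [0.0, 0.0, 0.0, 1.0]]
top {'fx': 608.5292872006563, 'fy': 608.5292872006563, 'cx': 314.933307943958, 'cy': 245.70226247152226} [[-0.0142, 0.9861, -0.1658, 0.2952], [-0.9999, -0.0147, -0.0022, 0.0201], [-0.0046, 0.1658, 0.9862, 1.4297], [0.0, 0.0, 0.0, 1.0]]
wrist {'fx': 388.68765675327035, 'fy': 388.68765675327035, 'cx': 320.4343672091085, 'cy': 240.873496713139, 'tool_from_camera': array([[ 1.79785021e-03,  9.45506582e-01,  3.25598020e-01,
         8.26890389e-02],
       [ 9.99997958e-01, -2.00042911e-03,  2.87386143e-04,
        -3.67768161e-04],
       [ 9.23061249e-04,  3.25596838e-01, -9.45508248e-01,
        -1.42965211e-01],
       [ 0.00000000e+00,  0.00000000e+00,  0.00000000e+00,
         1.00000000e+00]])} [[0.3789, 0.8747, 0.3023, 0.2649], [-0.9254, 0.3591, 0.1209, -0.4313], [-0.0028, -0.3256, 0.9455, 0.3735], [0.0, 0.0, 0.0, 1.0]]
0.0187 0.15
```

View pics/top0.png

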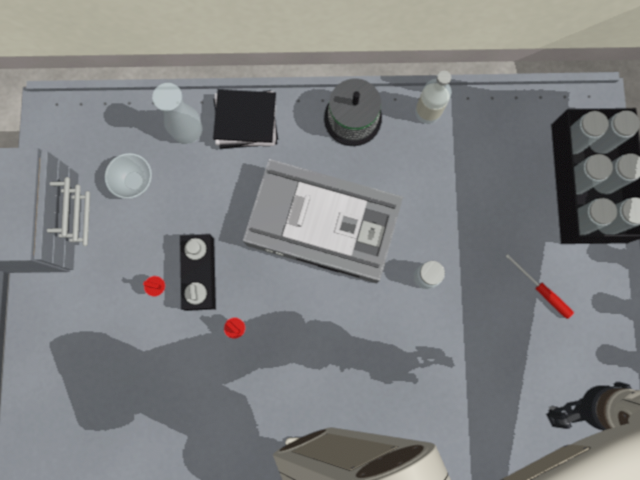

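View pics/side0.png

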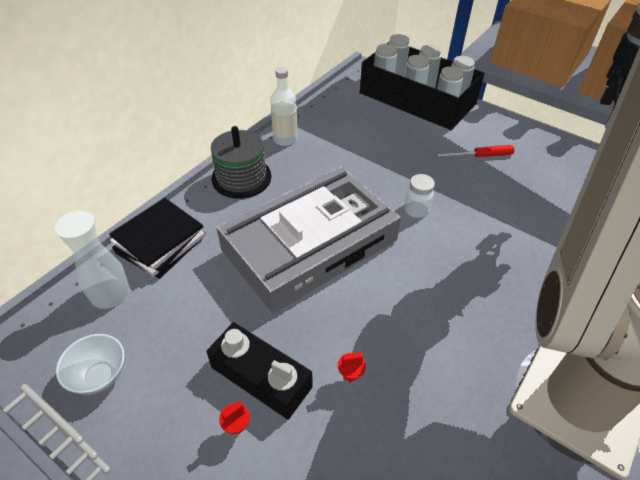

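View pics/wrist0.png

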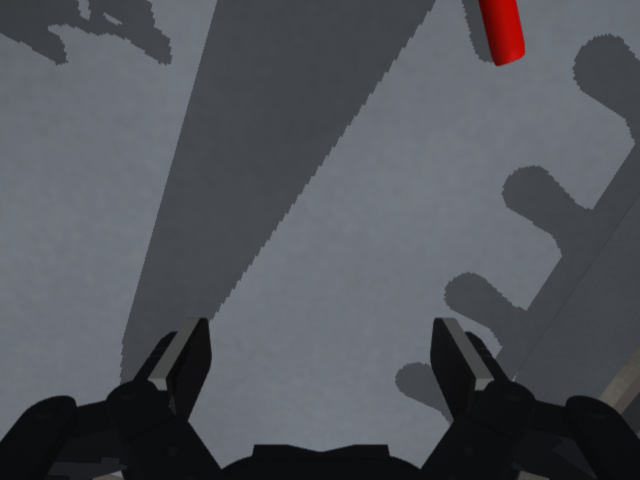

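The top view shows the copier at about (322,220), the ridge at (298,210), the hole at (348,224) and the slotted plate at (372,233). The plug is at (195,249), the stud with its wing at (195,293), and the jar at (432,274). I'll zoom in next.

```bash
python3 - <<'E'
from h import *
a=load('top0')['pixels'][:,:,::-1]
cv2.imwrite('pics/t1.png',cv2.resize(a[150:290,235:415],None,fx=4.4,fy=4.2,interpolation=cv2.INTER_CUBIC)[:600,:800])
b=cv2.resize(a[225:320,165:225],None,fx=6,fy=6,interpolation=cv2.INTER_CUBIC)
s=load('side0')['pixels'][:,:,::-1]
c=cv2.resize(s[315:420,200:320],None,fx=3.6,fy=5.43,interpolation=cv2.INTER_CUBIC)
cv2.imwrite('pics/t2.png',np.hstack([b,c[:570]]))
cv2.imwrite('pics/t3.png',cv2.resize(s[160:310,210:410],None,fx=4,fy=4,interpolation=cv2.INTER_CUBIC))
E
```

```text
(no output)
```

View pics/t1.png

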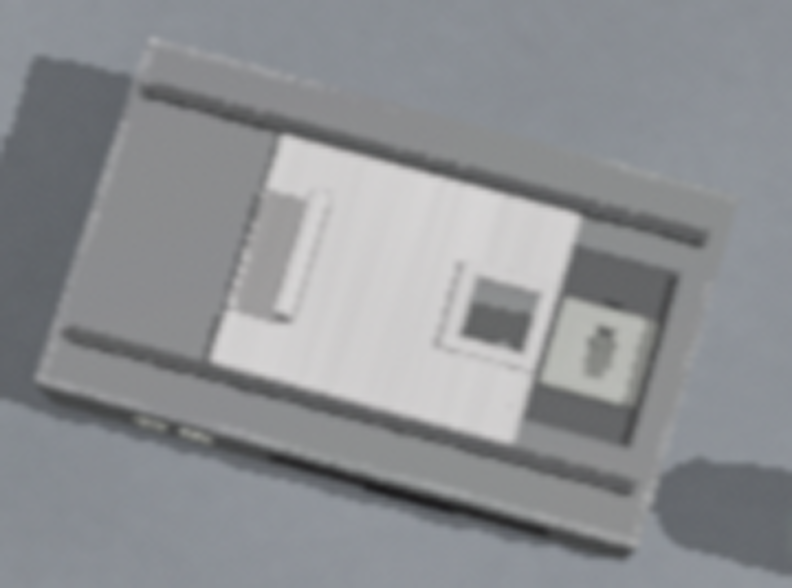

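View pics/t2.png

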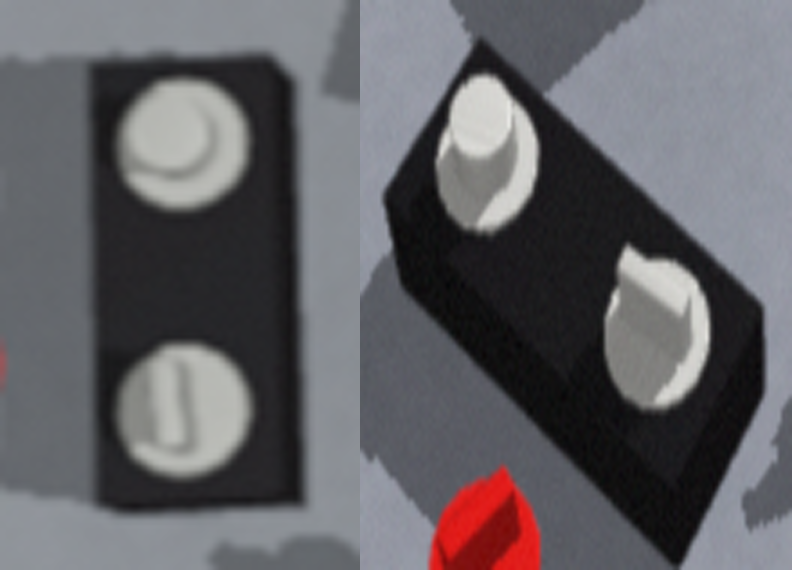

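View pics/t3.png

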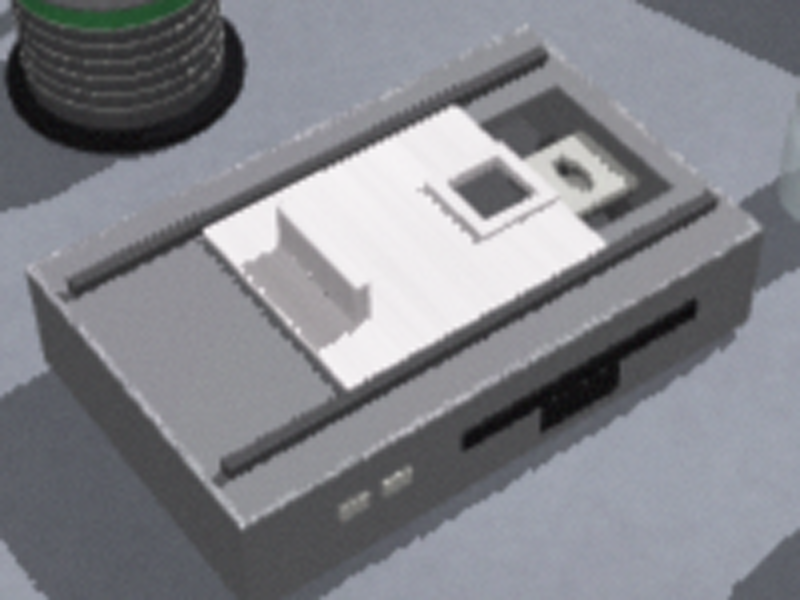

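```bash
python3 - <<'E'
from h import *
T=load('top0');S=load('side0')
f=lambda p:np.array(p,float)/[4.4,4.2]+[235,150]-0.5*(1-1/4.3)
g=lambda p:np.array(p,float)/4+[210,160]-.375
tc=onz(T,f([(150,40),(735,200),(632,545),(38,380)]),.08)
sc=onz(S,g([(28,270),(525,28),(760,232),(243,525)]),.08)
for c in(tc,sc):
    print(c.round(4).tolist(),c.mean(0).round(4),[np.linalg.norm(c[i]-c[i-1]).round(4) for i in range(4)])
    u=(c[0]-c[1]+c[3]-c[2]); v=c[0]-c[3]+c[1]-c[2]
    print('yaw',np.degrees(np.arctan2(u[1],u[0]))-90,np.degrees(np.arctan2(v[1],v[0])))
# ridge top z .113 (lit narrow strip), hole rim top .089
print('ridge',onz(T,f([(318,190),(332,190),(277,320),(292,320)]),.113).round(4).tolist())
print('hole top',onz(T,f([(478,275),(540,290),(525,352),(462,338)]),.089).round(4).tolist())
k=lambda p:np.array(p,float)/4+[210,160]-.375
print('ridge side',onz(S,k([(278,205),(370,285)]),.113).round(4).tolist())
print('hole side',onz(S,k([(447,183),(493,158),(537,193),(487,220)]),.089).round(4).tolist())
print('plate top z~.073', onz(T,f([(566,295),(660,316),(632,405),(540,385)]),.073).mean(0), onz(S,k([(525,155),(582,132),(638,182),(578,217)]),.073).mean(0))
b=lambda p:np.array(p,float)/6+[165,225]-.4
print('wing top',onz(T,b([(152,350),(180,348),(187,443),(160,447)]),.096).round(4).tolist())
print('flange',onz(T,b([(185,410)]),.064),onz(S,np.array([(658/1,334)])*0+np.array([200+(658-360)/3.6,315+334/5.43]),.064))
print('plug flange',onz(T,b([(185,144)]),.064))
E
```

```text
[[0.726, 0.1267, 0.08], [0.6311, -0.1761, 0.08], [0.4439, -0.1169, 0.08], [0.5373, 0.1844, 0.08]] [0.5846 0.0045 0.08  ] [np.float64(0.1973), np.float64(0.3174), np.float64(0.1963), np.float64(0.3155)]
yaw -17.31035251789696 -17.275224503489582
[[0.7222, 0.1287, 0.08], [0.6287, -0.1737, 0.08], [0.4405, -0.1146, 0.08], [0.5347, 0.1851, 0.08]] [0.5815 0.0064 0.08  ] [np.float64(0.1958), np.float64(0.3166), np.float64(0.1973), np.float64(0.3142)]
yaw -17.31433355358891 -17.09343789592598
ridge [[0.6316, 0.0392, 0.113], [0.6315, 0.0322, 0.113], [0.5616, 0.0606, 0.113], [0.5615, 0.0531, 0.113]]
hole top [[0.5896, -0.0418, 0.089], [0.5809, -0.0733, 0.089], [0.5472, -0.0648, 0.089], [0.5553, -0.0329, 0.089]]
ridge side [[0.6289, 0.0427, 0.113], [0.5596, 0.058, 0.113]]
hole side [[0.5852, -0.0397, 0.089], [0.5769, -0.0691, 0.089], [0.5437, -0.0616, 0.089], [0.5531, -0.0303, 0.089]]
plate top z~.073 [ 0.55064756 -0.10420106  0.073     ] [ 0.54304734 -0.1027316   0.073     ]
wing top [[0.4404, 0.2994, 0.096], [0.441, 0.2891, 0.096], [0.4061, 0.2859, 0.096], [0.4048, 0.2958, 0.096]]
flange [[0.42111883 0.29327046 0.064     ]] [[0.41692082 0.29593229 0.064     ]]
plug flange [[0.52216177 0.29513176 0.064     ]]
```

```bash
cat >> h.py <<'E'
C=np.array([.583,.005,0]); YAW=-17.3
def loc(x,y,z):
    a=np.radians(YAW); return C+[x*np.cos(a)-y*np.sin(a),x*np.sin(a)+y*np.cos(a),z]
def toloc(p):
    a=np.radians(YAW); d=np.array(p)-C; return np.array([d[0]*np.cos(a)+d[1]*np.sin(a),-d[0]*np.sin(a)+d[1]*np.cos(a),d[2]])
def psi(q): 
    m=R.from_quat(q).as_matrix(); return np.degrees(np.arctan2(m[1,0],m[0,0]))
def tgt(yawdeg):
    a=np.radians(yawdeg); return R.from_matrix(np.array([[np.cos(a),np.sin(a),0],[np.sin(a),-np.cos(a),0],[0,0,-1]]))
def go(p,yawdeg,base=None):
    s=sensors.get_obs(); r0=R.from_quat(s['tool_rot']); p0=s['eef_pos'] if base is None else base
    print('move',r0.inv().apply(np.array(p)-p0).round(4).tolist(),'rot',(r0.inv()*tgt(yawdeg)).as_rotvec().round(4).tolist(),'dist',np.linalg.norm(np.array(p)-p0).round(4))
def st():
    s=sensors.get_obs(); print('t',s['clock'],'p',s['eef_pos'].round(4).tolist(),'psi',round(psi(s['tool_rot']),2),'j',s['joint_pos'].round(3).tolist(),'F',s['ft_force'].round(2).tolist(),'M',s['ft_torque'].round(2).tolist(),'w',round(s['grip_width'],4))
    return s
E
python3 - <<'E'
from h import *
st(); go(loc(0,.093,.2),YAW)
E
```

```text
t 0.15 p [0.1884, -0.4626, 0.2306] psi 22.16 j [-1.184, 0.241, 0.004, 1.335, -0.0, 1.571] F [-0.72, 0.41, 0.2] M [0.05, -0.04, -0.01] w 0.085
move [0.6009, -0.356, 0.0312] rot [-0.0016, 0.0006, 0.6888] dist 0.6991
```

apply_moves(plan=[0.035, -0.02, 0, 0, 0, 0.06, 0.07, -0.041, 0, 0, 0, 0.12, 0.105, -0.062, 0, 0, 0, 0.18, 0.14, -0.083, 0, 0, 0, 0.24, 0.175, -0.104, 0, 0, 0, 0.3, 0.21, -0.124, 0.01, 0, 0, 0.36, 0.245, -0.145, 0.01, 0, 0, 0.4, 0.28, -0.166, 0.02, 0, 0, 0.44, 0.315, -0.187, 0.02, 0, 0, 0.48, 0.35, -0.207, 0.02, 0, 0, 0.52, 0.385, -0.228, 0.02, 0, 0, 0.56, 0.42, -0.249, 0.02, 0, 0, 0.6], grip=0)

```text
clock: 1.15
eef_pos: [0.4815, -0.0858, 0.2111]
tool_rot: [0.996, -0.092, 0.0, -0.007]
ft_force: [0.7, -0.7, -0.3]
grip_width: -0.0002
```

```bash
python3 - <<'E'
from h import *
st(); go(loc(0,.093,.15),YAW)
E
```

```text
t 1.15 p [0.4815, -0.0858, 0.2111] psi -10.61 j [-0.185, 0.23, -0.063, 1.279, 0.014, 3.142] F [0.72, -0.71, -0.26] M [-0.04, -0.02, -0.03] w -0.0002
move [0.094, -0.1994, 0.0638] rot [-0.0141, 0.0017, 0.1167] dist 0.2295
```

```bash
python3 - <<'E'
from h import *
go(loc(0,.085,.15),YAW+90)
E
```

```text
move [0.093, -0.1915, 0.0637] rot [-0.0122, -0.0096, -1.454] dist 0.2222
```

apply_moves(plan=[0.01, -0.02, 0, 0, 0, -0.12, 0.02, -0.04, 0, 0, 0, -0.24, 0.03, -0.06, 0.01, 0, 0, -0.36, 0.04, -0.08, 0.01, 0, 0, -0.48, 0.05, -0.1, 0.02, 0, 0, -0.6, 0.06, -0.12, 0.03, -0.01, 0, -0.72, 0.07, -0.14, 0.04, -0.01, 0, -0.84, 0.08, -0.16, 0.05, -0.01, 0, -0.96, 0.088, -0.18, 0.06, -0.01, -0.01, -1.08, 0.093, -0.1915, 0.064, -0.012, -0.01, -1.2, 0.093, -0.1915, 0.064, -0.012, -0.01, -1.32, 0.093, -0.1915, 0.064, -0.012, -0.01, -1.454])

```text
clock: 2.15
eef_pos: [0.6082, 0.0826, 0.1481]
tool_rot: [0.808, 0.59, -0.002, 0.0]
ft_force: [-1.3, -0.1, -0.3]
grip_width: -0.0001
```

```bash
python3 - <<'E'
from h import *
st(); go(loc(0,.085,.095),YAW+90)
snap('top','top1.png'); snap('wrist','wrist1.png')
a=load('top1')['pixels'][:,:,::-1]
cv2.imwrite('pics/t4.png',cv2.resize(a[150:290,235:415],None,fx=4.4,fy=4.2,interpolation=cv2.INTER_CUBIC)[:600,:800])
E
```

```text
t 2.15 p [0.6082, 0.0826, 0.1481] psi 72.28 j [0.136, 0.512, 0.186, 1.247, -0.002, 2.016] F [-1.27, -0.09, -0.29] M [0.01, 0.01, 0.0] w -0.0001
move [0.0036, -0.0009, 0.0531] rot [-0.0018, 0.0026, -0.0074] dist 0.0532
```

View pics/wrist1.png

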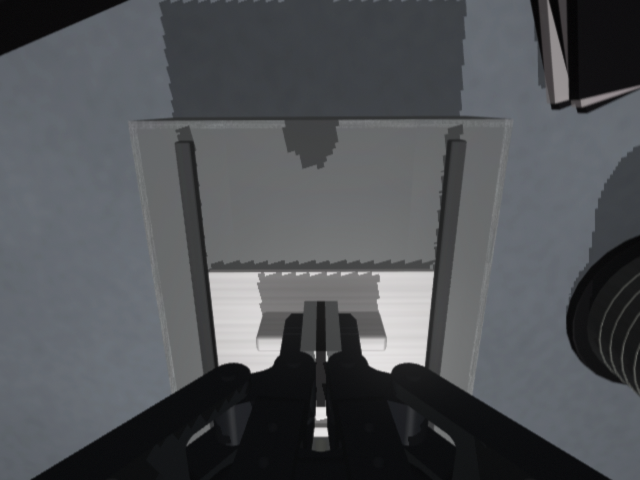

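View pics/t4.png

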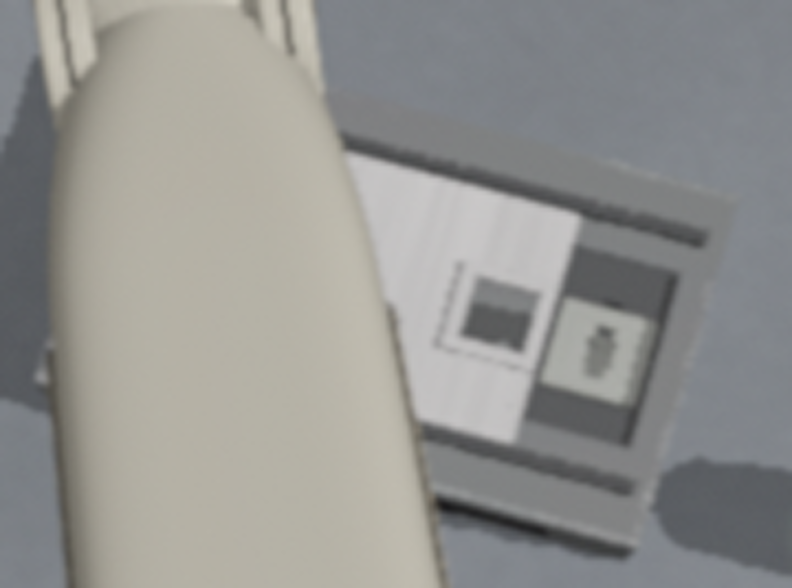

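```bash
python3 - <<'E'
from h import *
w=load('wrist1')
for uv,z in [((258,347),.113),((385,347),.113),((262,312),.085),((380,312),.085),((130,121),.08),((511,121),.08),((210,270),.085),((434,270),.085)]:
    print(uv,z,toloc(onz(w,uv,z)[0]).round(4))
E
```

```text
(258, 347) 0.113 [-0.0338  0.043   0.113 ]
(385, 347) 0.113 [0.0343 0.0429 0.113 ]
(262, 312) 0.085 [-0.0354  0.0484  0.085 ]
(380, 312) 0.085 [0.0354 0.0483 0.085 ]
(130, 121) 0.08 [-0.0992  0.1579  0.08  ]
(511, 121) 0.08 [0.0989 0.1575 0.08  ]
(210, 270) 0.085 [-0.064   0.0758  0.085 ]
(434, 270) 0.085 [0.0652 0.0756 0.085 ]
```

apply_moves(plan=[0.003, 0, 0.025, 0, 0, 0, 0.003, 0, 0.05, 0, 0, 0, 0.003, 0, 0.051, 0, 0, 0, -0.015, 0, 0.051, 0, 0, 0, -0.022, 0, 0.051, 0, 0, 0, -0.03, 0, 0.051, 0, 0, 0, -0.037, 0, 0.051, 0, 0, 0, -0.044, 0, 0.051, 0, 0, 0, -0.051, 0, 0.051, 0, 0, 0, -0.058, 0, 0.051, 0, 0, 0, -0.064, 0, 0.051, 0, 0, 0, -0.067, 0, 0.051, 0, 0, 0])

```text
clock: 3.25
eef_pos: [0.5879, 0.0167, 0.0994]
tool_rot: [0.81, 0.586, -0.0, 0.001]
ft_force: [0.8, 3.4, -0.6]
grip_width: 0.0003
```

```bash
python3 - <<'E'
from h import *
s=st(); print(toloc(s['eef_pos']))
snap('side','side1.png'); snap('wrist','wrist2.png')
s=st()
a=load('side1')['pixels'][:,:,::-1]
cv2.imwrite('pics/t5.png',cv2.resize(a[160:310,210:410],None,fx=4,fy=4,interpolation=cv2.INTER_CUBIC))
E
```

```text
t 3.25 p [0.5879, 0.0167, 0.0994] psi 71.78 j [0.029, 0.497, 0.027, 1.1, -0.002, 1.918] F [0.78, 3.44, -0.61] M [0.6, -0.23, -0.0] w 0.0003
[0.00115401 0.01263864 0.09942177]
t 3.35 p [0.5877, 0.0164, 0.0993] psi 71.75 j [0.03, 0.497, 0.027, 1.1, -0.003, 1.919] F [0.33, -1.04, -0.26] M [0.09, -0.07, 0.0] w -0.0003
```

View pics/t5.png

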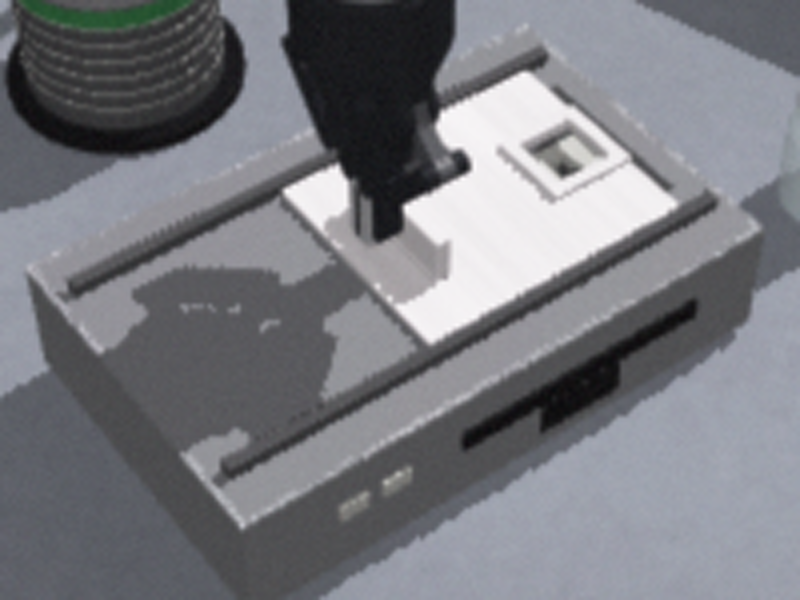

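The hatch is nearly shut, with about 7 mm to go. I'll finish with small steps while watching the force.

apply_moves(plan=[-0.002, 0, 0, 0, 0, 0, -0.004, 0, 0, 0, 0, 0, -0.005, 0, 0, 0, 0, 0, -0.006, 0, 0, 0, 0, 0])

```text
clock: 3.68
eef_pos: [0.5863, 0.0122, 0.0992]
tool_rot: [0.81, 0.587, 0.0, 0.001]
ft_force: [1.4, 2.8, 0.6]
grip_width: 0.0003
```

apply_moves(plan=[-0.001, 0, 0, 0, 0, 0, -0.001, 0, 0, 0, 0, 0])

```text
clock: 3.85
eef_pos: [0.5858, 0.011, 0.0991]
tool_rot: [0.81, 0.587, -0.0, 0.001]
ft_force: [1.3, 2.7, 0.5]
grip_width: -0.0002
```

apply_moves(plan=[-0.001, 0, 0, 0, 0, 0, -0.001, 0, 0, 0, 0, 0])

```text
clock: 4.02
eef_pos: [0.5853, 0.0101, 0.099]
tool_rot: [0.81, 0.587, -0.0, 0.001]
ft_force: [1.8, 2.4, 1.5]
grip_width: 0.0001
```

apply_moves(plan=[-0.001, 0, 0, 0, 0, 0, -0.002, 0, 0, 0, 0, 0])

```text
clock: 4.18
eef_pos: [0.585, 0.0094, 0.099]
tool_rot: [0.81, 0.587, 0.001, -0.0]
ft_force: [3.7, 6.8, 0.6]
grip_width: -0.0001
```

apply_moves(plan=[-0.001, 0, 0, 0, 0, 0, -0.001, 0, 0, 0, 0, 0])

```text
clock: 4.35
eef_pos: [0.585, 0.0094, 0.099]
tool_rot: [0.809, 0.587, 0.002, -0.001]
ft_force: [4.1, 8.1, 0.9]
grip_width: 0.0003
```

apply_moves(plan=[-0.001, 0, 0, 0, 0, 0, -0.001, 0, 0, 0, 0, 0])

```text
clock: 4.52
eef_pos: [0.585, 0.0093, 0.0991]
tool_rot: [0.809, 0.587, 0.002, -0.001]
ft_force: [5.1, 10.4, 0.9]
grip_width: -0.0001
```

apply_moves(plan=[0.015, 0, 0, 0, 0, 0, 0.025, 0, -0.02, 0, 0, 0, 0.03, 0, -0.06, 0, 0, 0, 0.04, 0, -0.1, 0, 0, 0, 0.06, 0, -0.11, 0, 0, -0.1, 0.08, 0, -0.11, 0, 0, -0.2, 0.1, 0.01, -0.11, 0, 0, -0.32, 0.12, 0.03, -0.11, 0, 0, -0.44, 0.14, 0.05, -0.11, 0, 0, -0.56, 0.16, 0.07, -0.11, 0, 0, -0.68, 0.18, 0.1, -0.11, 0, 0, -0.8, 0.19, 0.12, -0.11, 0, 0, -0.92])

```text
clock: 5.52
eef_pos: [0.7572, 0.1507, 0.2072]
tool_rot: [0.464, 0.886, -0.002, -0.0]
ft_force: [1.5, -0.3, 0.6]
grip_width: 0.0001
```

```bash
python3 - <<'E'
from h import *
s=st();go([.419,.294,.20],185)
E
```

```text
t 5.5167 p [0.7572, 0.1507, 0.2072] psi 124.73 j [0.198, 0.903, 1.053, 1.723, -0.003, 1.162] F [1.45, -0.27, 0.64] M [-0.02, -0.1, 0.01] w 0.0001
move [0.3105, -0.1962, 0.0075] rot [-0.0048, -0.0007, -1.0519] dist 0.3674
```

apply_moves(plan=[0.03, -0.02, 0, 0, 0, -0.12, 0.06, -0.04, 0, 0, 0, -0.24, 0.09, -0.06, 0, 0, 0, -0.36, 0.12, -0.08, 0, 0, 0, -0.48, 0.155, -0.1, 0, 0, 0, -0.6, 0.19, -0.12, 0, 0, 0, -0.72, 0.22, -0.14, 0, 0, 0, -0.84, 0.255, -0.16, 0, 0, 0, -0.96, 0.29, -0.18, 0.005, 0, 0, -1.052, 0.31, -0.196, 0.0075, -0.005, 0, -1.052, 0.3105, -0.196, 0.0075, -0.005, 0, -1.052, 0.3105, -0.196, 0.0075, -0.005, 0, -1.052], grip=0.05)

```text
clock: 6.52
eef_pos: [0.4182, 0.295, 0.2004]
tool_rot: [-0.041, 0.999, -0.0, 0.0]
ft_force: [0.5, -0.6, -0.2]
grip_width: 0.0494
```

```bash
python3 - <<'E'
from h import *
s=st(); snap('wrist','wrist3.png'); snap('top','top2.png'); snap('side','side2.png')
a=load('top2')['pixels'][:,:,::-1]
b=load('side2')['pixels'][:,:,::-1]
x=cv2.resize(a[150:290,300:415],None,fx=3.4,fy=4,interpolation=cv2.INTER_CUBIC)
y=cv2.resize(b[160:300,290:410],None,fx=3.4,fy=4,interpolation=cv2.INTER_CUBIC)
cv2.imwrite('pics/t6.png',np.hstack([x,y])[:600,:800]); print(x.shape)
E
```

```text
t 6.5167 p [0.4182, 0.295, 0.2004] psi -175.27 j [0.615, 0.279, -0.025, 1.266, -0.001, 0.532] F [0.5, -0.62, -0.25] M [-0.02, -0.02, -0.02] w 0.0494
(560, 391, 3)
```

View pics/wrist3.png

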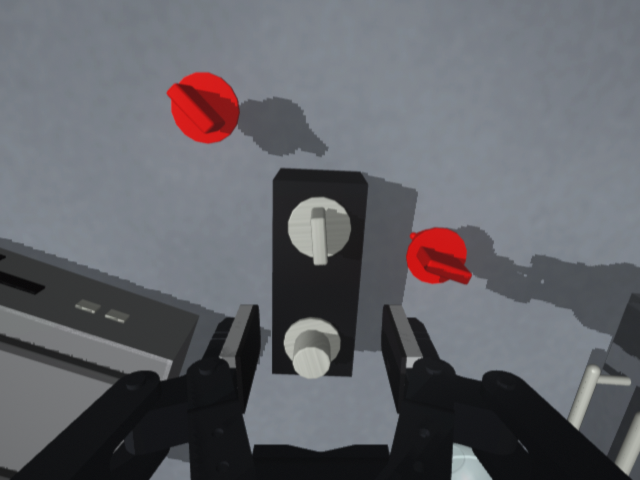

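View pics/t6.png

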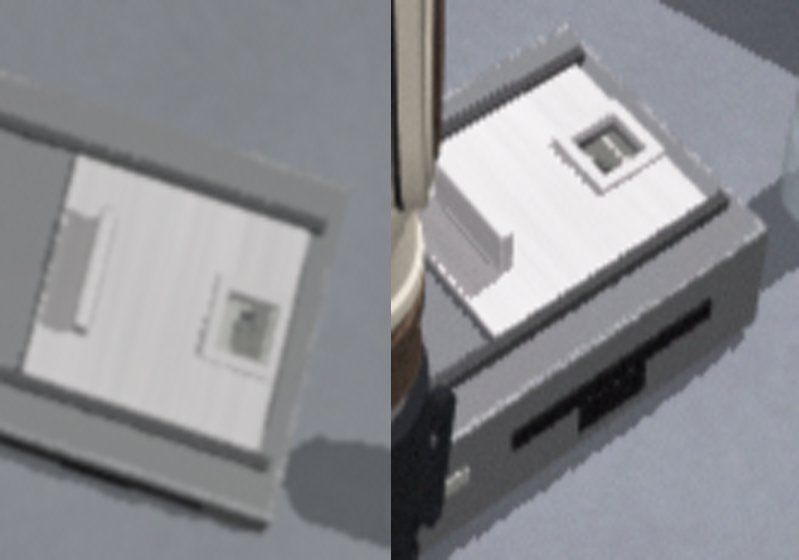

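The wrist view shows the stud at (319,228) with its wing near-vertical in the picture, and the plug at (312,345). The hatch is shut, and its hole lies over the plate.

```bash
python3 - <<'E'
from h import *
a=load('wrist3')['pixels'][:,:,::-1]
cv2.imwrite('pics/t7.png',cv2.resize(a[185:275,270:370],None,fx=6,fy=6,interpolation=cv2.INTER_CUBIC))
E
```

```text
(no output)
```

View pics/t7.png

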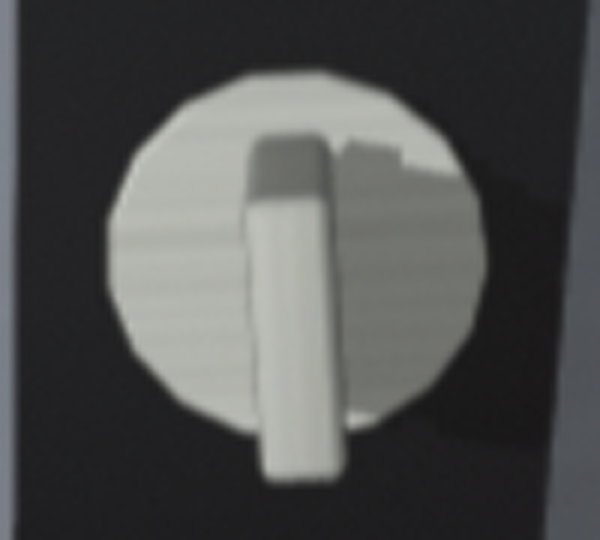

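```bash
python3 - <<'E'
from h import *
w=load('wrist3')
f=lambda p:np.array(p,float)/6+[270,185]-.42
q=onz(w,f([(247,198),(326,196),(344,480),(263,480)]),.096)
print(q.round(4).tolist(),q.mean(0))
d=(q[0]+q[1]-q[2]-q[3])[:2]; print('len',np.linalg.norm(d)/2,'yaw',np.degrees(np.arctan2(d[1],d[0])))
print('w',np.linalg.norm(q[0]-q[1]),np.linalg.norm(q[2]-q[3]))
fl=onz(w,f([(108,258),(488,258)]),.064);print('flange',fl.round(4).tolist(),fl.mean(0))
# top view again: 
c=q.mean(0); yaw=np.degrees(np.arctan2(d[1],d[0]))
st(); go([c[0],c[1],.12],yaw)
E
```

```text
[[0.4024, 0.2876, 0.096], [0.4014, 0.2962, 0.096], [0.4348, 0.3012, 0.096], [0.4356, 0.292, 0.096]] [0.41856966 0.29424596 0.096     ]
len 0.033656255331893925 yaw -171.99231314471677
w 0.008684988827540645 0.009281864669260573
flange [[0.4206, 0.2708, 0.064], [0.4166, 0.3182, 0.064]] [0.41858247 0.29448885 0.064     ]
t 6.6667 p [0.421, 0.295, 0.2008] psi -175.46 j [0.611, 0.281, -0.021, 1.265, 0.0, 0.532] F [-0.08, 0.16, -0.06] M [-0.05, 0.02, 0.03] w 0.0499
move [0.0027, -0.0007, 0.0808] rot [0.0015, 0.0026, -0.0605] dist 0.0808
```

apply_moves(plan=[0.0027, -0.0005, 0.03, 0, 0, -0.043, 0.0027, -0.0005, 0.06, 0, 0, -0.043, 0.0027, -0.0005, 0.09, 0, 0, -0.043, 0.0027, -0.0005, 0.115, 0, 0, -0.043, 0.0027, -0.0005, 0.128, 0, 0, -0.043, 0.0027, -0.0005, 0.132, 0, 0, -0.043, 0.0027, -0.0005, 0.132, 0, 0, -0.043, 0.0027, -0.0005, 0.132, 0, 0, -0.043])

```text
clock: 7.33
eef_pos: [0.419, 0.295, 0.0694]
tool_rot: [-0.061, 0.998, 0.001, 0.001]
ft_force: [0.3, 0.5, -0.4]
grip_width: 0.05
```

```bash
python3 - <<'E'
from h import *
s=st(); snap('wrist','wrist4.png'); st(); go([.4186,.2943,.068],-173)
E
```

```text
t 7.3333 p [0.419, 0.295, 0.0694] psi -173.0 j [0.613, 0.392, -0.232, 0.943, 0.001, 0.491] F [0.33, 0.46, -0.39] M [0.01, 0.01, -0.01] w 0.05
t 7.3833 p [0.4192, 0.2954, 0.07] psi -172.98 j [0.613, 0.391, -0.232, 0.942, 0.001, 0.491] F [0.16, 0.23, 0.62] M [0.02, 0.04, 0.04] w 0.0501
move [0.0007, -0.001, 0.002] rot [0.0033, 0.0043, 0.0004] dist 0.0023
```

View pics/wrist4.png

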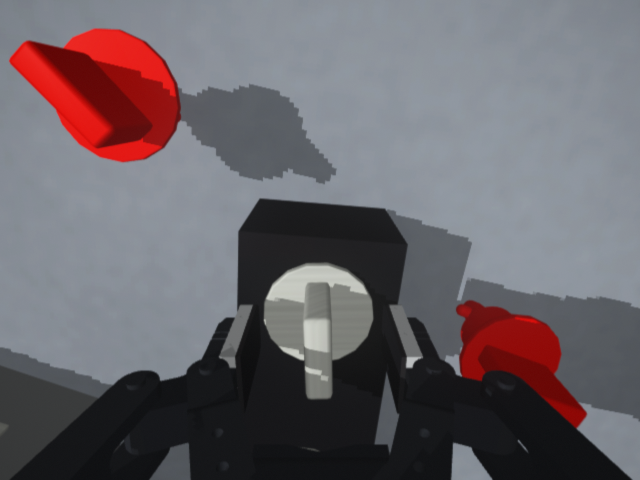

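apply_moves(plan=[0.0005, -0.001, 0.0015, 0, 0, 0, 0.0005, -0.001, 0.0015, 0, 0, 0, 0.0005, -0.001, 0.0015, 0, 0, 0, 0.0005, -0.001, 0.0015, 0, 0, 0, 0.0005, -0.001, 0.0015, 0, 0, 0, 0.0005, -0.001, 0.0015, 0, 0, 0, 0.0005, -0.001, 0.0015, 0, 0, 0, 0.0005, -0.001, 0.0015, 0, 0, 0, 0.0005, -0.001, 0.0015, 0, 0, 0], grip=0)

```text
clock: 8.13
eef_pos: [0.4179, 0.2945, 0.0683]
tool_rot: [-0.062, 0.998, 0.002, 0.002]
ft_force: [-0.1, -0.7, 4.8]
grip_width: 0.0088
```

```bash
python3 - <<'E'
from h import *
s=st(); snap('wrist','wrist5.png'); st()
E
```

```text
t 8.1333 p [0.4179, 0.2945, 0.0683] psi -172.92 j [0.613, 0.391, -0.238, 0.937, 0.001, 0.49] F [-0.13, -0.65, 4.78] M [-0.19, 0.08, 0.06] w 0.0088
t 8.1833 p [0.4179, 0.2945, 0.0683] psi -172.92 j [0.613, 0.391, -0.238, 0.937, 0.001, 0.49] F [-0.93, 0.76, 5.11] M [-0.2, 0.12, -0.05] w 0.0091
```

View pics/wrist5.png

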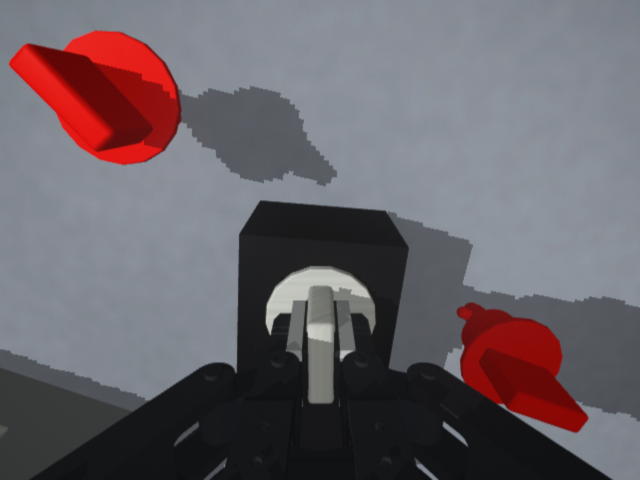

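apply_moves(plan=[0, 0, -0.005, 0, 0, 0, 0, 0, -0.015, 0, 0, 0, 0, 0, -0.03, 0, 0, 0, 0, 0, -0.045, 0, 0, 0, 0, 0, -0.06, 0, 0, 0, 0, 0, -0.08, 0, 0, 0, 0, 0, -0.105, 0, 0, 0, 0, 0, -0.13, 0, 0, 0, 0, 0, -0.14, 0, 0, 0, 0, 0, -0.14, 0, 0, 0])

```text
clock: 9.02
eef_pos: [0.4184, 0.2947, 0.2105]
tool_rot: [-0.062, 0.998, 0.003, 0.004]
ft_force: [0.7, -0.5, -0.7]
grip_width: 0.0089
```

```bash
python3 - <<'E'
from h import *
s=st(); snap('wrist','wrist6.png');snap('side','side3.png'); st(); go(loc(0,-.115,.205),YAW+180)
a=load('side3')['pixels'][:,:,::-1]; b=load('wrist6')['pixels'][:,:,::-1]
cv2.imwrite('pics/t8.png',np.hstack([cv2.resize(a[200:420,170:390],None,fx=1.8,fy=2.18),b[:,120:520]]))
E
```

```text
t 9.0167 p [0.4184, 0.2947, 0.2105] psi -172.92 j [0.613, 0.267, -0.015, 1.28, 0.001, 0.489] F [0.74, -0.52, -0.71] M [0.06, 0.05, -0.01] w 0.0089
t 9.1167 p [0.4168, 0.2935, 0.2069] psi -172.92 j [0.613, 0.269, -0.021, 1.278, 0.001, 0.489] F [0.55, 0.8, -1.29] M [-0.04, 0.0, -0.01] w 0.0092
move [-0.082, -0.4115, 0.0011] rot [0.0027, 0.0013, 0.4254] dist 0.4196
```

View pics/t8.png

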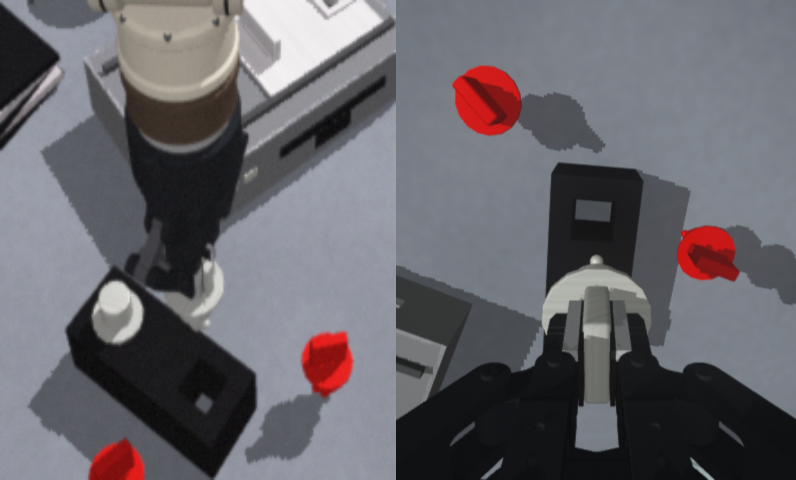

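apply_moves(plan=[-0.004, -0.02, 0, 0, 0, 0.02, -0.011, -0.055, 0, 0, 0, 0.06, -0.018, -0.09, 0, 0, 0, 0.1, -0.026, -0.13, 0, 0, 0, 0.14, -0.034, -0.17, 0, 0, 0, 0.19, -0.042, -0.21, 0, 0, 0, 0.24, -0.05, -0.25, 0, 0, 0, 0.29, -0.058, -0.29, 0, 0, 0, 0.34, -0.066, -0.33, 0, 0, 0, 0.38, -0.074, -0.37, 0, 0, 0, 0.41, -0.08, -0.4, 0, 0, 0, 0.42, -0.082, -0.4115, 0, 0, 0, 0.4254])

```text
clock: 10.12
eef_pos: [0.5488, -0.1087, 0.2037]
tool_rot: [0.153, 0.988, 0.001, -0.001]
ft_force: [0.5, 0.8, -0.7]
grip_width: 0.0091
```

apply_moves(plan=[0, 0, 0, 0, 0, 0, 0, 0, 0, 0, 0, 0, 0, 0, 0, 0, 0, 0])

```text
clock: 10.37
eef_pos: [0.5481, -0.1033, 0.2054]
tool_rot: [0.15, 0.989, 0.002, -0.001]
ft_force: [0.1, 0.1, -0.8]
grip_width: 0.0089
```

```bash
python3 - <<'E'
from h import *
s=st(); print(toloc(s['eef_pos'])); snap('wrist','wrist7.png');st();snap('top','top3.png');snap('side','side4.png')
E
```

```text
t 10.3667 p [0.5481, -0.1033, 0.2054] psi 162.77 j [-0.188, 0.368, 0.114, 1.318, 0.004, 0.112] F [0.14, 0.12, -0.83] M [0.05, 0.0, -0.01] w 0.0089
[-0.00111148 -0.11378068  0.20536355]
t 10.4167 p [0.5484, -0.103, 0.2058] psi 162.81 j [-0.188, 0.368, 0.114, 1.318, 0.004, 0.112] F [0.54, 0.14, -0.78] M [-0.04, 0.02, -0.06] w 0.0089
```

View pics/wrist7.png

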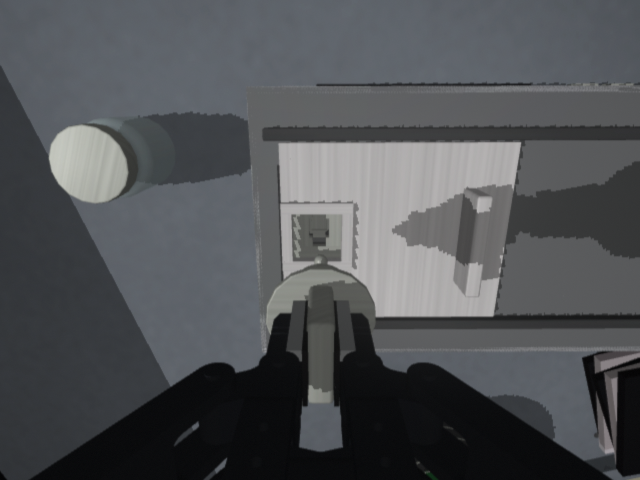

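View pics/side4.png

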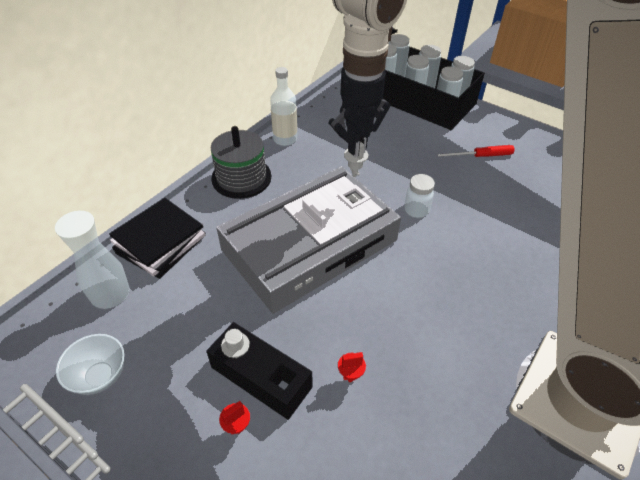

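```bash
python3 - <<'E'
from h import *
a=load('wrist7')['pixels'][:,:,::-1]
cv2.imwrite('pics/t9.png',cv2.resize(a[190:290,265:375],None,fx=6,fy=6,interpolation=cv2.INTER_CUBIC))
a=load('side4')['pixels'][:,:,::-1]
cv2.imwrite('pics/t10.png',cv2.resize(a[120:220,310:410],None,fx=6,fy=6,interpolation=cv2.INTER_CUBIC))
E
```

```text
(no output)
```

View pics/t9.png

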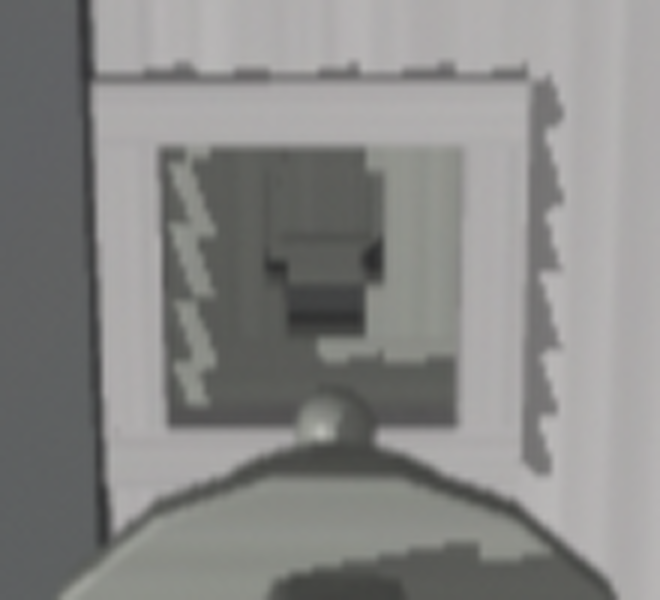

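View pics/t10.png

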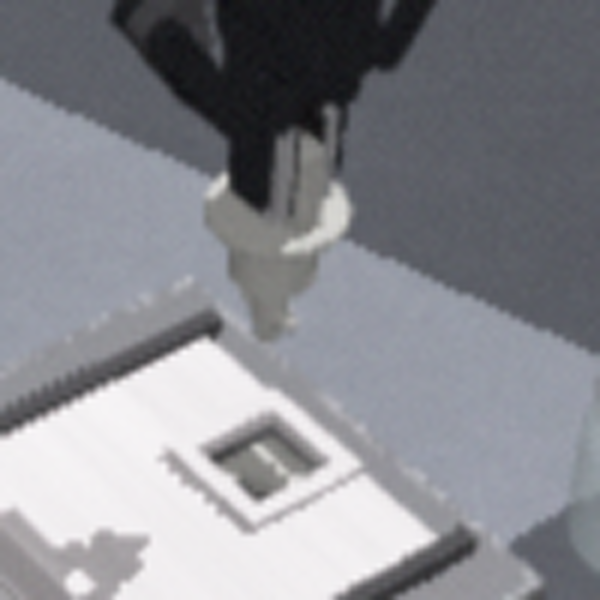

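```bash
python3 - <<'E'
from h import *
w=load('wrist7'); s=dict(p=np.array([.5481,-.1033,.2054]))
f=lambda p:np.array(p,float)/6+[265,190]-.42
h=onz(w,f([(160,147),(465,147),(458,427),(167,427)]),.089)
print('hole',[toloc(x).round(4).tolist() for x in h],toloc(h.mean(0)),h.mean(0))
d=h[2]+h[3]-h[0]-h[1];print('yaw',np.degrees(np.arctan2(d[1],d[0])))
d=h[1]+h[2]-h[0]-h[3];print('yaw',np.degrees(np.arctan2(d[1],d[0]))-90)
r=onz(w,f([(95,83),(530,83)]),.089);print('rim',[toloc(x).round(4).tolist() for x in r])
for z in(.073,.068):
    q=onz(w,f([(266,270),(383,270),(288,310),(365,310),(320,278),(325,335)]),z); print(z,[toloc(x)[:2].round(4).tolist() for x in q])
P=w['pose'];
# tip ray
for z in (.0593,.0513): # tip, top of cone
    o,dd=ray(w,f([(337,383)])); zz=.2054-z
    print('tiptop at depth',z,toloc(o+dd[0]*((zz-o[2])/dd[0,2])))
print('tcp',toloc(s['p']))
S=load('side4'); k=np.array([(268,340)])/6+[310,120]-.42
print('side tip',toloc(onz(S,k,.146)[0]))
# copier corners in wrist
print('corner',[toloc(x).round(4).tolist() for x in onz(w,[(249,88)],.08)])
E
```

```text
hole [[-0.0169, -0.1337, 0.089], [-0.017, -0.0987, 0.089], [0.0176, -0.0988, 0.089], [0.0177, -0.1336, 0.089]] [ 0.00035181 -0.11621443  0.089     ] [ 0.54877664 -0.1060616   0.089     ]
yaw -17.305014316756168
yaw -17.20685133119504
rim [[-0.0244, -0.141, 0.089], [-0.0245, -0.0915, 0.089]]
0.073 [[0.0031, -0.1221], [0.0031, -0.1075], [0.0083, -0.1194], [0.0083, -0.1097], [0.0041, -0.1154], [0.0116, -0.1147]]
0.068 [[0.0047, -0.1222], [0.0047, -0.1074], [0.01, -0.1194], [0.01, -0.1096], [0.0058, -0.1154], [0.0134, -0.1147]]
tiptop at depth 0.0593 [-0.00956759 -0.11366698  0.1461    ]
tiptop at depth 0.0513 [-0.01259187 -0.11371731  0.1541    ]
tcp [-0.00111545 -0.11377898  0.2054    ]
side tip [-0.00237951 -0.11097147  0.146     ]
corner [[-0.0982, -0.1598, 0.08]]
```

```bash
python3 - <<'E'
from h import *
s=st(); print(toloc(s['eef_pos'])); go(loc(-.002,-.115,.15),YAW+180)
E
```

```text
t 10.5167 p [0.5488, -0.103, 0.2065] psi 162.84 j [-0.187, 0.367, 0.115, 1.318, 0.003, 0.112] F [0.27, 0.17, -0.19] M [0.02, -0.03, 0.02] w 0.0091
[-0.0005487  -0.11329741  0.20646702]
move [0.0015, -0.0019, 0.0565] rot [0.0034, 0.0005, 0.0024] dist 0.0565
```

apply_moves(plan=[0.0015, -0.002, 0, 0, 0, 0, 0.0015, -0.002, 0.01, 0, 0, 0, 0.0015, -0.002, 0.022, 0, 0, 0, 0.0015, -0.002, 0.034, 0, 0, 0, 0.0015, -0.002, 0.044, 0, 0, 0, 0.0015, -0.002, 0.052, 0, 0, 0, 0.0015, -0.002, 0.056, 0, 0, 0, 0.0015, -0.002, 0.056, 0, 0, 0, 0.0015, -0.002, 0.056, 0, 0, 0, 0.0015, -0.002, 0.056, 0, 0, 0])

```text
clock: 11.35
eef_pos: [0.5477, -0.106, 0.1512]
tool_rot: [0.15, 0.989, 0.002, 0.001]
ft_force: [0.0, 0.5, -0.6]
grip_width: 0.0091
```

```bash
python3 - <<'E'
from h import *
s=st(); print(toloc(s['eef_pos'])); snap('wrist','wrist8.png');snap('side','side5.png');s=st(); print(toloc(s['eef_pos']))
a=load('wrist8')['pixels'][:,:,::-1]
b=load('side5')['pixels'][:,:,::-1]
cv2.imwrite('pics/t11.png',np.hstack([cv2.resize(a[180:320,250:390],None,fx=2.8,fy=4,interpolation=cv2.INTER_CUBIC),cv2.resize(b[120:220,310:410],None,fx=4,fy=5.6,interpolation=cv2.INTER_CUBIC)]))
E
```

```text
t 11.35 p [0.5477, -0.106, 0.1512] psi 162.7 j [-0.193, 0.398, 0.013, 1.183, 0.003, 0.109] F [0.05, 0.47, -0.59] M [0.03, 0.03, -0.04] w 0.0091
[-0.0006605  -0.11644226  0.15118005]
t 11.45 p [0.5478, -0.106, 0.1514] psi 162.7 j [-0.193, 0.397, 0.013, 1.183, 0.003, 0.109] F [-0.39, -0.5, -0.09] M [0.03, 0.02, -0.02] w 0.009
[-0.00056453 -0.11646693  0.15135198]
```

View pics/t11.png

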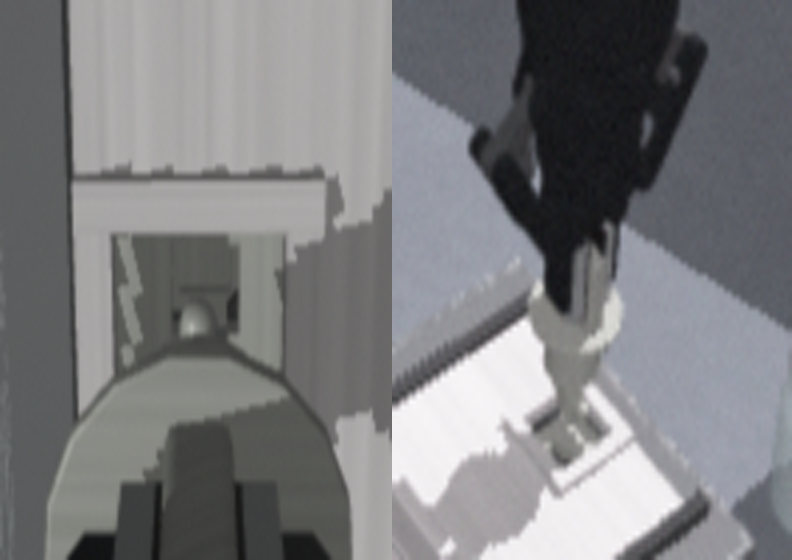

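```bash
python3 - <<'E'
from h import *
w=load('wrist8')
f=lambda p:np.array(p,float)/[2.8,4]+[250,180]-.4
print('bar end',toloc(onz(w,f([(198,297)]),.0999)[0])+[.013,0,0])
h=onz(w,f([(112,233),(285,233)]),.089); print('hole edge',[toloc(x).round(4) for x in h])
for z in(.073,.068):
  print(z,[toloc(x)[:2].round(4).tolist() for x in onz(w,f([(172,300),(238,300)]),z)])
go(loc(-.0018,-.115,.14),YAW+180)
E
```

```text
bar end [ 0.00131952 -0.11660351  0.0999    ]
hole edge [array([-0.017 , -0.1337,  0.089 ]), array([-0.017 , -0.0993,  0.089 ])]
0.073 [[-0.0009, -0.1221], [-0.0009, -0.1078]]
0.068 [[0.0011, -0.1222], [0.0011, -0.1076]]
move [0.0013, 0.0014, 0.0114] rot [0.0034, 0.0027, 0.0] dist 0.0115
```

apply_moves(plan=[0.001, 0.0008, 0, 0, 0, 0, 0.0022, 0.0017, 0, 0, 0, 0, 0.0022, 0.0017, 0.004, 0, 0, 0, 0.0022, 0.0017, 0.008, 0, 0, 0, 0.0022, 0.0017, 0.011, 0, 0, 0, 0.0022, 0.0017, 0.013, 0, 0, 0, 0.0022, 0.0017, 0.013, 0, 0, 0, 0.0022, 0.0017, 0.013, 0, 0, 0])

```text
clock: 12.12
eef_pos: [0.5455, -0.1036, 0.1372]
tool_rot: [0.15, 0.989, 0.002, 0.0]
ft_force: [-0.1, 0.4, -0.4]
grip_width: 0.0088
```

apply_moves(plan=[0, 0, 0.0015, 0, 0, 0, 0, 0, 0.003, 0, 0, 0, 0, 0, 0.004, 0, 0, 0, 0, 0, 0.005, 0, 0, 0])

```text
clock: 12.45
eef_pos: [0.5457, -0.1036, 0.1325]
tool_rot: [0.15, 0.989, 0.002, 0.001]
ft_force: [0.5, 0.3, -1.0]
grip_width: 0.0089
```

apply_moves(plan=[0, 0, 0.001, 0, 0, 0, 0, 0, 0.002, 0, 0, 0])

```text
clock: 12.62
eef_pos: [0.5457, -0.1036, 0.1305]
tool_rot: [0.15, 0.989, 0.002, 0.001]
ft_force: [0.1, -0.0, 0.2]
grip_width: 0.0086
```

apply_moves(plan=[0, 0, 0.001, 0, 0, 0, 0, 0, 0.002, 0, 0, 0])

```text
clock: 12.78
eef_pos: [0.5457, -0.1036, 0.1285]
tool_rot: [0.15, 0.989, 0.002, 0.001]
ft_force: [-0.2, -0.1, -0.2]
grip_width: 0.0088
```

apply_moves(plan=[0, 0, 0.001, 0, 0, 0, 0, 0, 0.002, 0, 0, 0])

```text
clock: 12.95
eef_pos: [0.5457, -0.1036, 0.1265]
tool_rot: [0.15, 0.989, 0.002, 0.001]
ft_force: [-0.5, -0.6, -0.5]
grip_width: 0.0089
```

apply_moves(plan=[0, 0, 0.001, 0, 0, 0, 0, 0, 0.002, 0, 0, 0])

```text
clock: 13.12
eef_pos: [0.5457, -0.1036, 0.1245]
tool_rot: [0.15, 0.989, 0.002, 0.001]
ft_force: [-0.2, -0.3, -0.8]
grip_width: 0.0092
```

apply_moves(plan=[0, 0, 0.001, 0, 0, 0, 0, 0, 0.002, 0, 0, 0])

```text
clock: 13.28
eef_pos: [0.5457, -0.1036, 0.1225]
tool_rot: [0.15, 0.989, 0.002, 0.001]
ft_force: [0.3, -1.1, -1.3]
grip_width: 0.009
```

```bash
python3 - <<'E'
from h import *
s=st(); print(toloc(s['eef_pos'])); snap('wrist','wrist9.png');s=st()
a=load('wrist9')['pixels'][:,:,::-1]
cv2.imwrite('pics/t12.png',cv2.resize(a[200:420,220:420],None,fx=2.8,fy=2.7,interpolation=cv2.INTER_CUBIC))
E
```

```text
t 13.2833 p [0.5457, -0.1036, 0.1225] psi 162.7 j [-0.189, 0.417, -0.037, 1.115, 0.003, 0.113] F [0.33, -1.11, -1.25] M [0.05, 0.0, -0.04] w 0.009
[-0.00333038 -0.11473616  0.12246635]
t 13.3333 p [0.5456, -0.1035, 0.1223] psi 162.7 j [-0.189, 0.417, -0.038, 1.115, 0.003, 0.113] F [-0.15, 0.51, -1.18] M [0.03, 0.01, -0.02] w 0.0087
```

View pics/t12.png

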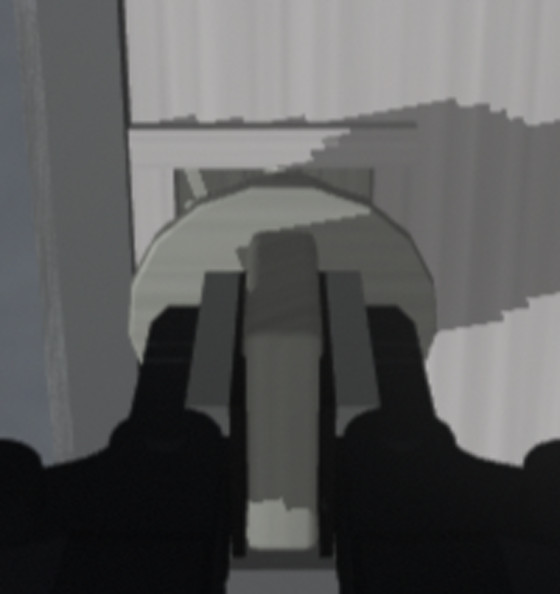

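apply_moves(plan=[0, 0, 0.001, 0, 0, 0, 0, 0, 0.002, 0, 0, 0])

```text
clock: 13.5
eef_pos: [0.5458, -0.1036, 0.1206]
tool_rot: [0.15, 0.989, 0.002, 0.001]
ft_force: [-0.2, 0.7, -1.0]
grip_width: 0.0089
```

apply_moves(plan=[0, 0, 0.001, 0, 0, 0, 0, 0, 0.002, 0, 0, 0])

```text
clock: 13.67
eef_pos: [0.5459, -0.1036, 0.1186]
tool_rot: [0.15, 0.989, 0.002, 0.001]
ft_force: [0.8, 0.7, -1.1]
grip_width: 0.0093
```

apply_moves(plan=[0, 0, 0.001, 0, 0, 0, 0, 0, 0.002, 0, 0, 0])

```text
clock: 13.83
eef_pos: [0.5459, -0.1036, 0.1166]
tool_rot: [0.15, 0.989, 0.002, 0.001]
ft_force: [1.1, 0.8, -0.2]
grip_width: 0.0091
```

apply_moves(plan=[0, 0, 0.001, 0, 0, 0, 0, 0, 0.002, 0, 0, 0])

```text
clock: 14.0
eef_pos: [0.5459, -0.1036, 0.1146]
tool_rot: [0.15, 0.989, 0.001, 0.001]
ft_force: [0.1, -0.4, -0.4]
grip_width: 0.0091
```

apply_moves(plan=[0, 0, 0.001, 0, 0, 0, 0, 0, 0.002, 0, 0, 0])

```text
clock: 14.17
eef_pos: [0.5459, -0.1036, 0.1126]
tool_rot: [0.15, 0.989, 0.001, 0.001]
ft_force: [0.7, -0.2, -0.4]
grip_width: 0.0092
```

apply_moves(plan=[0, 0, 0.001, 0, 0, 0, 0, 0, 0.001, 0, 0, 0])

```text
clock: 14.33
eef_pos: [0.5459, -0.1036, 0.1114]
tool_rot: [0.15, 0.989, 0.001, 0.001]
ft_force: [0.6, -1.5, -1.7]
grip_width: 0.0094
```

apply_moves(plan=[0, 0, 0.001, 0, 0, 0, 0, 0, 0.001, 0, 0, 0])

```text
clock: 14.5
eef_pos: [0.5459, -0.1035, 0.1105]
tool_rot: [0.15, 0.989, 0.001, 0.001]
ft_force: [0.8, -0.6, -1.2]
grip_width: 0.0091
```

apply_moves(plan=[0, 0, 0.001, 0, 0, 0, 0, 0, 0.001, 0, 0, 0])

```text
clock: 14.67
eef_pos: [0.5459, -0.1036, 0.1098]
tool_rot: [0.15, 0.989, 0.002, 0.001]
ft_force: [1.6, 0.6, 1.8]
grip_width: 0.0087
```

apply_moves(plan=[0, 0, 0.001, 0, 0, 0, 0, 0, 0.001, 0, 0, 0])

```text
clock: 14.83
eef_pos: [0.5459, -0.1036, 0.109]
tool_rot: [0.15, 0.989, 0.002, 0.001]
ft_force: [0.5, -0.4, 2.9]
grip_width: 0.0089
```

apply_moves(plan=[0, 0, 0.001, 0, 0, 0, 0, 0, 0.001, 0, 0, 0])

```text
clock: 15.0
eef_pos: [0.546, -0.1036, 0.108]
tool_rot: [0.15, 0.989, 0.002, 0.001]
ft_force: [0.1, -0.6, 5.2]
grip_width: 0.0089
```

apply_moves(plan=[0, 0, 0.001, 0, 0, 0, 0, 0, 0.002, 0, 0, 0])

```text
clock: 15.17
eef_pos: [0.546, -0.1036, 0.1063]
tool_rot: [0.15, 0.989, 0.001, 0.001]
ft_force: [-0.6, -0.8, 7.6]
grip_width: 0.0089
```

apply_moves(plan=[0, 0, 0.001, 0, 0, 0, 0, 0, 0.001, 0, 0, 0])

```text
clock: 15.33
eef_pos: [0.5461, -0.1036, 0.1055]
tool_rot: [0.15, 0.989, 0.001, 0.001]
ft_force: [-0.7, 0.3, 7.9]
grip_width: 0.0087
```

apply_moves(plan=[0, 0, 0.001, 0, 0, 0, 0, 0, 0.001, 0, 0, 0])

```text
clock: 15.5
eef_pos: [0.5464, -0.1037, 0.1048]
tool_rot: [0.15, 0.989, 0.001, 0.002]
ft_force: [-0.3, 0.4, 10.1]
grip_width: 0.0089
```

```bash
python3 - <<'E'
from h import *
s=st(); print(toloc(s['eef_pos'])); snap('wrist','wrist10.png');s=st()
E
```

```text
t 15.5 p [0.5464, -0.1037, 0.1048] psi 162.7 j [-0.189, 0.432, -0.063, 1.072, 0.003, 0.113] F [-0.31, 0.4, 10.09] M [-0.06, 0.22, 0.03] w 0.0089
[-0.00259152 -0.11464736  0.10480348]
t 15.55 p [0.5464, -0.1037, 0.1049] psi 162.7 j [-0.189, 0.432, -0.063, 1.072, 0.003, 0.113] F [-1.11, -0.75, 8.69] M [-0.02, 0.23, 0.06] w 0.0088
```

apply_moves(plan=[0, 0, 0.001, 0, 0, 0, 0, 0, 0.001, 0, 0, 0])

```text
clock: 15.72
eef_pos: [0.5467, -0.1038, 0.1041]
tool_rot: [0.15, 0.989, 0.001, 0.002]
ft_force: [-1.3, 0.2, 11.1]
grip_width: 0.0089
```

apply_moves(plan=[0, 0, 0.001, 0, 0, 0, 0, 0, 0.001, 0, 0, 0])

```text
clock: 15.88
eef_pos: [0.547, -0.1038, 0.1034]
tool_rot: [0.15, 0.989, 0.001, 0.003]
ft_force: [-1.4, 0.7, 11.7]
grip_width: 0.0084
```

apply_moves(plan=[0, 0, 0.0005, 0, 0, 0, 0, 0, 0.0005, 0, 0, 0])

```text
clock: 16.05
eef_pos: [0.5471, -0.1039, 0.1031]
tool_rot: [0.15, 0.989, 0.001, 0.003]
ft_force: [-1.1, -0.3, 11.0]
grip_width: 0.009
```

apply_moves(plan=[0, 0, 0, 0, 0, 0, 0, 0, 0, 0, 0, 0])

```text
clock: 16.22
eef_pos: [0.5471, -0.1039, 0.1032]
tool_rot: [0.15, 0.989, 0.001, 0.003]
ft_force: [-0.5, -0.2, 12.0]
grip_width: 0.009
```

apply_moves(plan=[0, 0, 0.001, 0, 0, 0, 0, 0, 0.001, 0, 0, 0, 0, 0, 0.001, 0, 0, 0])

```text
clock: 16.47
eef_pos: [0.5473, -0.104, 0.1024]
tool_rot: [0.15, 0.989, 0.001, 0.003]
ft_force: [-0.3, 0.0, 13.1]
grip_width: 0.0094
```

apply_moves(plan=[0, 0, 0.0005, 0, 0, 0, 0, 0, 0.0005, 0, 0, 0, 0, 0, 0.0005, 0, 0, 0])

```text
clock: 16.72
eef_pos: [0.5475, -0.104, 0.1021]
tool_rot: [0.15, 0.989, 0.001, 0.003]
ft_force: [-0.4, 0.6, 14.0]
grip_width: 0.009
```

```bash
python3 - <<'E'
from h import *
s=st(); print(toloc(s['eef_pos'])); F=[]
snap('wrist','wrist11.png');st();snap('side','side6.png');st()
b=load('side6')['pixels'][:,:,::-1];a=load('wrist11')['pixels'][:,:,::-1]
cv2.imwrite('pics/t13.png',np.hstack([cv2.resize(a[200:400,220:420],None,fx=2,fy=2.8),cv2.resize(b[120:220,310:410],None,fx=4,fy=5.6,interpolation=cv2.INTER_CUBIC)]))
E
```

```text
t 16.7167 p [0.5475, -0.104, 0.1021] psi 162.7 j [-0.189, 0.434, -0.067, 1.063, 0.003, 0.113] F [-0.42, 0.61, 13.97] M [-0.13, 0.27, 0.02] w 0.009
[-0.00152173 -0.11463361  0.10210299]
t 16.7667 p [0.5475, -0.104, 0.1021] psi 162.7 j [-0.189, 0.434, -0.067, 1.063, 0.003, 0.113] F [-1.05, -0.51, 13.1] M [-0.12, 0.2, -0.04] w 0.0089
t 16.8167 p [0.5475, -0.104, 0.1021] psi 162.69 j [-0.189, 0.434, -0.067, 1.063, 0.003, 0.113] F [-0.51, -0.33, 13.25] M [-0.12, 0.22, 0.05] w 0.0093
```

View pics/t13.png

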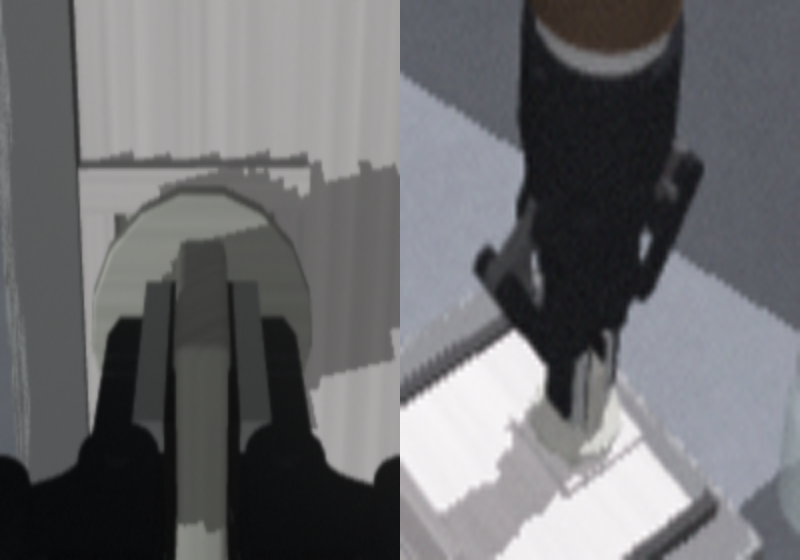

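apply_moves(plan=[0, 0, 0.0004, 0, 0, 0, 0, 0.0001, 0.0004, 0, 0, 0.08, 0, 0.0002, 0.0004, 0, 0, 0.16, 0, 0.0003, 0.0004, 0, 0, 0.24, -0.0001, 0.0004, 0.0004, 0, 0, 0.32, -0.0001, 0.0005, 0.0004, 0, 0, 0.4])

```text
clock: 17.32
eef_pos: [0.5483, -0.1034, 0.102]
tool_rot: [0.346, 0.938, 0.002, 0.004]
ft_force: [0.4, -0.8, 14.4]
grip_width: 0.0094
```

```bash
python3 - <<'E'
from h import *
s=st(); print(toloc(s['eef_pos'])); snap('wrist','wrist12.png');st()
b=load('wrist12')['pixels'][:,:,::-1]
cv2.imwrite('pics/t14.png',cv2.resize(b[200:400,220:420],None,fx=2.8,fy=2.8))
E
```

```text
t 17.3167 p [0.5483, -0.1034, 0.102] psi 139.57 j [-0.188, 0.435, -0.067, 1.061, 0.003, 0.518] F [0.44, -0.79, 14.35] M [0.0, -0.0, 0.03] w 0.0094
[-0.00089297 -0.11377981  0.1019947 ]
t 17.3667 p [0.5483, -0.1034, 0.102] psi 139.4 j [-0.188, 0.435, -0.067, 1.061, 0.003, 0.521] F [-0.64, -0.49, 13.49] M [-0.01, -0.02, 0.06] w 0.0091
```

View pics/t14.png

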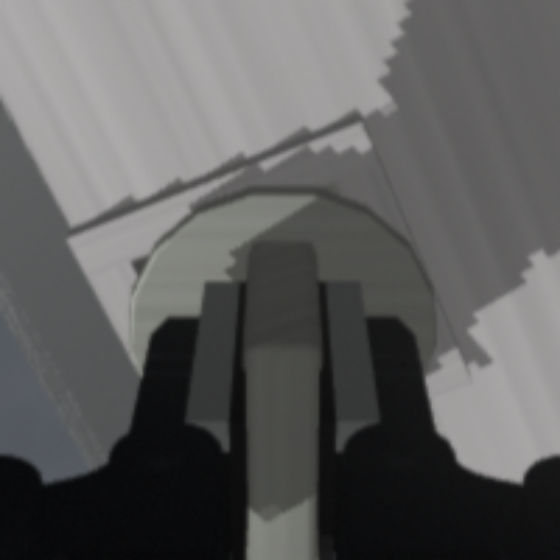

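apply_moves(plan=[0, 0.0001, 0, 0, 0, 0.1, 0, 0.0003, 0, 0, 0, 0.2, -0.0001, 0.0004, 0, 0, 0, 0.3, -0.0001, 0.0005, 0, 0, 0, 0.4, -0.0002, 0.0006, 0, 0, 0, 0.5, -0.0002, 0.0007, 0, 0, 0, 0.6, -0.0003, 0.0008, 0, 0, 0, 0.7, -0.0004, 0.0009, 0, 0, 0, 0.8, -0.0005, 0.001, 0, 0, 0, 0.9, -0.0006, 0.0011, 0, 0, 0, 1.0, -0.0007, 0.0012, 0, 0, 0, 1.08, -0.0008, 0.0012, 0, 0, 0, 1.15])

```text
clock: 18.37
eef_pos: [0.55, -0.1031, 0.1021]
tool_rot: [0.8, 0.6, 0.004, 0.002]
ft_force: [0.3, 0.4, 13.0]
grip_width: 0.0092
```

apply_moves(plan=[0, 0, 0, 0, 0, 0.02, 0, 0, 0, 0, 0, 0.02, 0, 0, 0, 0, 0, 0.02])

```text
clock: 18.62
eef_pos: [0.55, -0.1031, 0.1021]
tool_rot: [0.805, 0.593, 0.004, 0.002]
ft_force: [0.1, 0.4, 12.9]
grip_width: 0.0092
```

```bash
python3 - <<'E'
from h import *
s=st(); print(toloc(s['eef_pos'])); snap('wrist','wrist13.png');st();snap('side','side7.png');st()
b=load('side7')['pixels'][:,:,::-1];a=load('wrist13')['pixels'][:,:,::-1]
cv2.imwrite('pics/t15.png',np.hstack([cv2.resize(a[200:400,220:420],None,fx=2,fy=2.8),cv2.resize(b[120:220,310:410],None,fx=4,fy=5.6,interpolation=cv2.INTER_CUBIC)]))
E
```

```text
t 18.6167 p [0.55, -0.1031, 0.1021] psi 72.75 j [-0.187, 0.437, -0.063, 1.063, 0.003, 1.685] F [0.13, 0.43, 12.88] M [-0.02, -0.17, -0.03] w 0.0092
[ 0.00064237 -0.11304041  0.10209221]
t 18.6667 p [0.55, -0.1031, 0.1021] psi 72.75 j [-0.187, 0.437, -0.063, 1.062, 0.003, 1.685] F [1.12, -0.56, 13.7] M [-0.08, -0.08, 0.05] w 0.0091
t 18.7167 p [0.55, -0.1031, 0.1021] psi 72.75 j [-0.187, 0.437, -0.063, 1.063, 0.003, 1.685] F [0.84, -0.94, 14.3] M [-0.1, -0.14, 0.01] w 0.0087
```

View pics/t15.png

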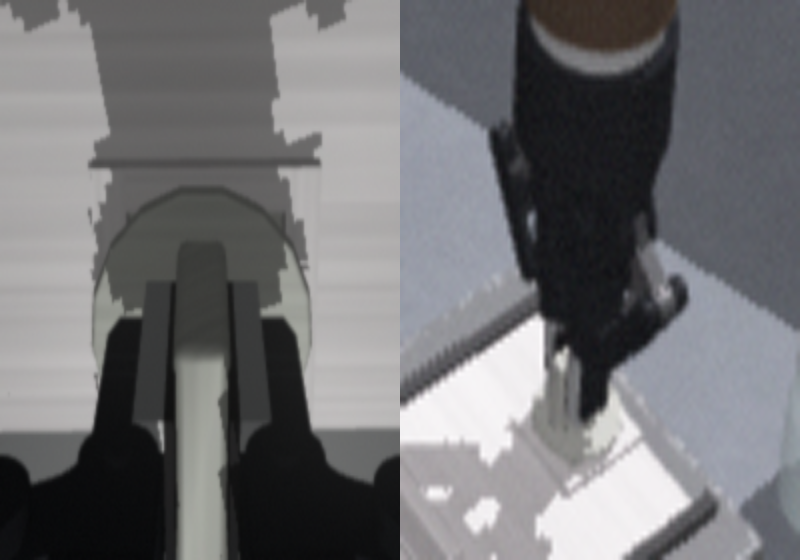

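apply_moves(plan=[0, 0, -0.0007, 0, 0, 0, 0, 0, -0.0014, 0, 0, 0, 0, 0, -0.002, 0, 0, 0, 0, 0, -0.0027, 0, 0, 0, 0, 0, -0.0034, 0, 0, 0, 0, 0, -0.004, 0, 0, 0, 0, 0, -0.004, 0, 0, 0])

```text
clock: 19.3
eef_pos: [0.5493, -0.1029, 0.1051]
tool_rot: [0.805, 0.593, 0.003, 0.001]
ft_force: [1.0, 0.2, 8.7]
grip_width: 0.009
```

apply_moves(plan=[0, 0, -0.0005, 0, 0, 0, 0, 0, -0.001, 0, 0, 0, 0, 0, -0.001, 0, 0, 0])

```text
clock: 19.55
eef_pos: [0.549, -0.1029, 0.1058]
tool_rot: [0.805, 0.593, 0.003, 0.001]
ft_force: [1.8, -0.3, 7.3]
grip_width: 0.0091
```

apply_moves(plan=[0, 0, -0.0005, 0, 0, 0, 0, 0, -0.001, 0, 0, 0, 0, 0, -0.001, 0, 0, 0])

```text
clock: 19.8
eef_pos: [0.5487, -0.1028, 0.1065]
tool_rot: [0.805, 0.593, 0.003, 0.001]
ft_force: [1.5, -0.7, 6.9]
grip_width: 0.0085
```

apply_moves(plan=[0, 0, -0.0005, 0, 0, 0, 0, 0, -0.001, 0, 0, 0, 0, 0, -0.001, 0, 0, 0])

```text
clock: 20.05
eef_pos: [0.5485, -0.1027, 0.1069]
tool_rot: [0.805, 0.593, 0.003, 0.0]
ft_force: [1.2, 0.1, 5.3]
grip_width: 0.009
```

apply_moves(plan=[0, 0, -0.0005, 0, 0, 0, 0, 0, -0.001, 0, 0, 0, 0, 0, -0.001, 0, 0, 0])

```text
clock: 20.3
eef_pos: [0.5483, -0.1027, 0.1071]
tool_rot: [0.805, 0.593, 0.002, 0.0]
ft_force: [4.6, -1.1, 0.3]
grip_width: 0.0091
```

apply_moves(plan=[0, 0, -0.0005, 0, 0, 0, 0, 0, -0.001, 0, 0, 0, 0, 0, -0.001, 0, 0, 0])

```text
clock: 20.55
eef_pos: [0.5482, -0.1027, 0.1073]
tool_rot: [0.805, 0.593, 0.002, -0.0]
ft_force: [6.2, 1.0, -4.5]
grip_width: 0.009
```

apply_moves(plan=[0.0002, 0.0008, 0.0006, 0, 0, 0, 0.0002, 0.0008, 0.0006, 0, 0, 0])

```text
clock: 20.72
eef_pos: [0.5484, -0.1027, 0.1072]
tool_rot: [0.805, 0.593, 0.002, -0.001]
ft_force: [4.3, -1.5, 0.0]
grip_width: 0.0092
```

apply_moves(plan=[0, 0, 0, 0, 0, 0, 0, 0, 0, 0, 0, 0, 0, 0, 0, 0, 0, 0, 0, 0, 0, 0, 0, 0, 0, 0, 0, 0, 0, 0], grip=0.035)

```text
clock: 21.13
eef_pos: [0.5474, -0.1026, 0.1073]
tool_rot: [0.805, 0.593, 0.001, -0.001]
ft_force: [0.7, 0.7, -0.8]
grip_width: 0.0349
```

```bash
python3 - <<'E'
from h import *
s=st(); print(toloc(s['eef_pos'])); snap('wrist','wrist14.png')
E
```

```text
t 21.1333 p [0.5474, -0.1026, 0.1073] psi 72.74 j [-0.187, 0.434, -0.053, 1.084, 0.003, 1.685] F [0.69, 0.72, -0.84] M [0.04, -0.01, 0.02] w 0.0349
[-0.00196134 -0.11335101  0.10725885]
```

View pics/wrist14.png

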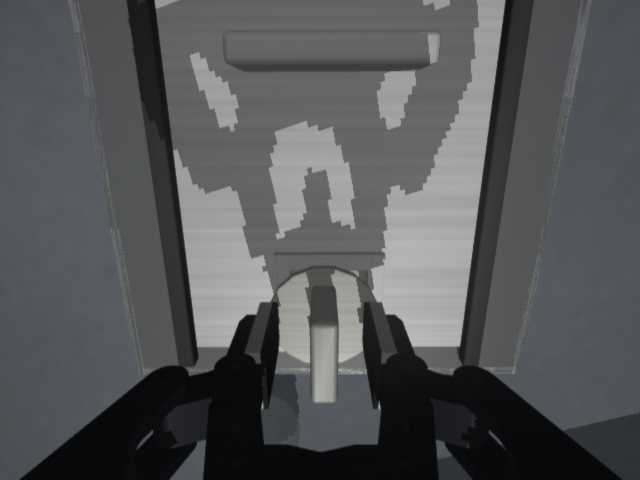

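The stud stands free between the open pads, at about (324,345). I'll retract straight up and then check.

apply_moves(plan=[0, 0, -0.01, 0, 0, 0, 0, 0, -0.02, 0, 0, 0, 0, 0, -0.035, 0, 0, 0, 0, 0, -0.06, 0, 0, 0, 0, 0, -0.09, 0, 0, 0, 0, 0, -0.11, 0, 0, 0, 0, 0, -0.12, 0, 0, 0, 0, 0, -0.12, 0, 0, 0, 0, 0, -0.12, 0, 0, 0, 0, 0, -0.12, 0, 0, 0])

```text
clock: 22.02
eef_pos: [0.5471, -0.1029, 0.2262]
tool_rot: [0.805, 0.593, 0.001, -0.001]
ft_force: [-1.1, 0.4, 0.2]
grip_width: 0.0352
```

```bash
python3 - <<'E'
from h import *
s=st(); print(toloc(s['eef_pos'])); snap('wrist','wrist15.png');snap('side','side8.png');snap('top','top4.png');st()
b=load('side8')['pixels'][:,:,::-1];a=load('wrist15')['pixels'][:,:,::-1]
cv2.imwrite('pics/t16.png',np.hstack([cv2.resize(a[170:310,260:380],None,fx=4,fy=4.28,interpolation=cv2.INTER_CUBIC),cv2.resize(b[160:310,310:410],None,fx=3.2,fy=4,interpolation=cv2.INTER_CUBIC)[:599]]))
E
```

```text
t 22.0167 p [0.5471, -0.1029, 0.2262] psi 72.75 j [-0.188, 0.357, 0.152, 1.367, 0.003, 1.684] F [-1.06, 0.44, 0.23] M [-0.03, 0.01, -0.01] w 0.0352
[-0.00220237 -0.1136644   0.22622538]
t 22.1667 p [0.547, -0.1029, 0.2259] psi 72.75 j [-0.188, 0.357, 0.152, 1.367, 0.003, 1.684] F [-0.53, 0.71, 0.39] M [-0.01, -0.03, 0.04] w 0.0347
```

View pics/t16.png

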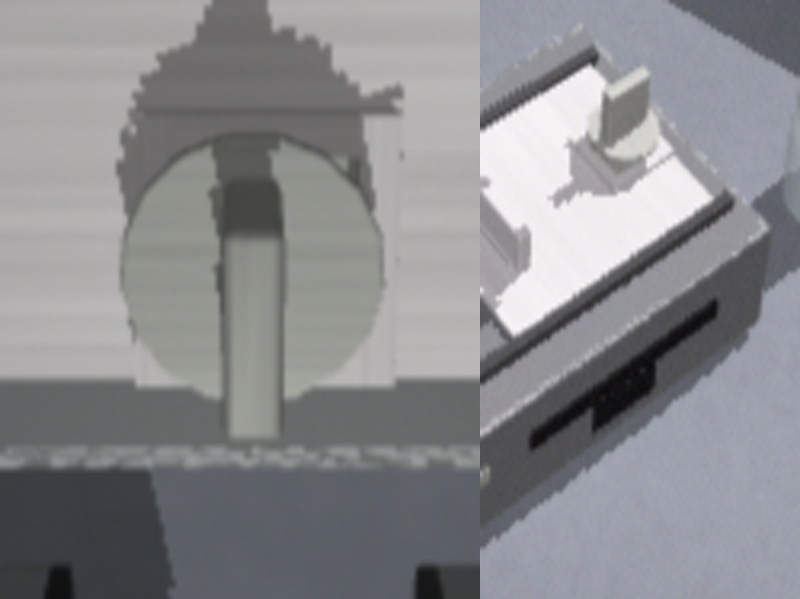

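View pics/side8.png

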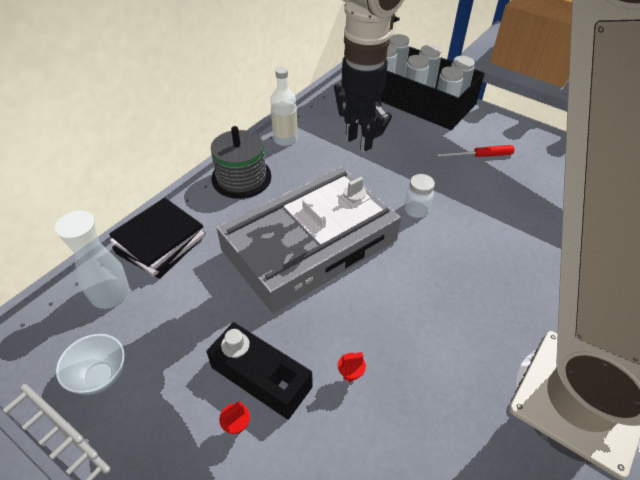

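```bash
python3 - <<'E'
from h import *
w=load('wrist15')
f=lambda p:np.array(p,float)/[4,4.28]+[260,170]-.4
q=onz(w,f([(228,237),(282,237),(280,437),(227,437)]),.1348)
d=q[0]+q[1]-q[2]-q[3];print('wing c',toloc(q.mean(0)),'yaw rel copier y',np.degrees(np.arctan2(d[1],d[0]))-90-YAW,'len',np.linalg.norm(d)/2)
fl=onz(w,f([(121,270),(383,270)]),.1018); print('flange',toloc(fl.mean(0)),np.linalg.norm(fl[0]-fl[1]))
r=onz(w,f([(145,107),(400,107)]),.087); print('rim far edge',[toloc(x).round(4).tolist() for x in r])
T0=load('top0')['pixels'].astype(int);T4=load('top4')['pixels'].astype(int)
print('plug diff',abs(T0-T4)[238:262,184:207].mean(),'jar diff',abs(T0-T4)[258:290,418:446].mean())
st()
E
```

```text
wing c [-0.00179666 -0.11586274  0.1348    ] yaw rel copier y -0.14935695157947393 len 0.03190418063592177
flange [-0.00204964 -0.11545609  0.1018    ] 0.0473009130645394
rim far edge [[-0.0218, -0.0907, 0.087], [0.0252, -0.0906, 0.087]]
plug diff 7.121980676328502 jar diff 25.732142857142858
t 22.1667 p [0.547, -0.1029, 0.2259] psi 72.75 j [-0.188, 0.357, 0.152, 1.367, 0.003, 1.684] F [-0.53, 0.71, 0.39] M [-0.01, -0.03, 0.04] w 0.0347
```

```bash
python3 - <<'E'
from h import *
print(bot.job_done())
E
```

```text
the job is handed in; nothing more can be done
None
```

I closed the hatch, inserted and locked the stud, and handed the job in at about 22 s. The interface reports no verdict, so what follows is from my own last checks.

- **Hatch:** I pushed it against its stop until it stopped moving, at about 11 N. The last image put the rim within about 1 mm of its shut position.
- **Stud insertion:** I lowered it through the hole in small steps and felt the spring at a tool height of about 110 mm. I pressed about 8 mm, to 14–15 N, then turned it 90° clockwise with almost no torque.
- **Lock:** As I raised the tool, the upward force fell from 5 N to −4.5 N while the height stayed at about 107 mm. That means the bar was caught in its notch, about 3.4 mm below the resting height.
- **Final stud position:** The stud stands upright with its wing 0.1° off the copier's y axis. It is about 2 mm from the hole's centre, and I worked out the cross-bar height as about 59 mm, inside the 56–70.5 mm range.
- **Everything else:** In the last side view the plug, jar and red look-alikes look unmoved, and the gripper is clear of everything.
- **Check that disagreed:** A before-and-after comparison of the top view showed some change around the jar. I put this down to the arm's shadow, since the side view shows the jar in the same place, but I did not check it further.
- **Plate position:** The plate sat about 4–5 mm low and roughly 2 mm off to one side, both within the stated limits.

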